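# Gauge the axle pins and fit their spacers

### The arm

A 6-joint arm with a two-finger parallel gripper is mounted at the origin on the work surface. World frame = base frame: x ahead of the robot, y to its left, z up, the work surface at z = 0. Lengths are in m, angles in rad, forces in N, time in s.
With the tool pointing down it reaches from about 0.425 to 0.95 m from the base axis. Payload 3.5 kg.
Tool frame: the origin (TCP) lies midway between the tips of the shut fingers; the grasp point (between the pads) lies 19 mm behind it; z points along the fingers, x is the direction in which the jaws open and shut, and the axes are right-handed (so a half turn about z gives the same grasp; the last joint's range is limited). The gripper opens to 85 mm and grips with 20 to 120 N. Pads are 22 mm wide; open, the fingers measure 114 mm over their backs; the gripper's body (76 mm by 85 mm) begins 54 mm behind the grasp point. The pads swing forward as they close: fully open they stand 13 mm farther back than shut.
Start: joints at [1.164, 0.286, 1.577, -0, 1.279, -0.15], TCP at [0.171, 0.653, 0.231] pointing down, gripper open.
Joint ranges: [-2.77, 2.77], [-0.9, 2.22], [0.21, 2.48], [-1.53, 4.67], [0.24, 2.81], [-2.84, 2.84]. Speed limits (rad/s): [2.79, 2.79, 3.14, 3.14, 3.14, 3.14].

### API

Orientations are given as a unit quaternion [w, x, y, z].
In Python, from station import status, cams, env gives the robot as it stands. The module is installed in compiled form; this text tells all that it offers.
- The arm moves only by the tool carry_out, never from a script. Its arguments are lists of equal length, an entry for each row: "delta_rot": the turn, a rotation vector about the world's x, y, z in degrees, a list of three; "linear": the shift along the world's x, y, z in m, a list of three; "hand": the closure, from -1 (fully open) to 1 (shut), so that 0 is half open. In form: {"delta_rot": [[wx, wy, wz], ...], "linear": [[dx, dy, dz], ...], "hand": [hand, ...]}. A call has 1 to 8 rows; each row shifts and turns the pose as measured when the row begins; what a row does not reach is not made up. A row lasts 1/8 s, in which the tool goes at most 62.5 mm and 10.7 degrees, less where a joint would pass 70% of its speed; a pose out of reach is approached as far as the arm can. A call with a gripper value outside its range is refused whole. The fingers move at their own pace and stop on an object; "force" is the grip in N (left out, the last holds). Time passes only in rows, so rows that do not move let the fingers close. It gives the time, the measured TCP pose, the force and the opening at its end, in the units of the state.
- status.observe(): the state, without advancing time (a new reading comes with each control period).
- cams.camera(name): name is "side" or "top" or "wrist"; returns a dict with "frame" (384x512x3 uint8, blue, green, red), "fov_y" (degrees; the focal length in pixels is half the picture's height over the tangent of half this angle, whatever the lens; pixels are square), "cx", "cy" (the principal point, pixels), "R" (3x3) and "t" (3): a world point X has camera coordinates R X + t. Camera axes: x right, y down, z forward; pixel columns grow to the right and rows downward; lengths in m; the calibration is good to about 2 mm. A picture is of the moment at which its call begins. There is no depth.
- env.sign_off(): hands the job in, once; it reports no verdict.
The state is a dict: "time_s": time; "joint_pos": joint angles; "qvel": joint speeds; "effort": joint torques, N m; "eef_pos": TCP position; "ee_rot": TCP orientation; "contact_force": force on the tool from outside, world axes, zero at the start; "ft_torque": the same for the moment, N m; "gripper_width": opening from 0.0 (shut) to 1.0 (fully open).
Only numpy, scipy, OpenCV 4.12 (cv2) and the standard library are available. Lean on these libraries where they do the work, as an engineer would, in place of code of your own. Each camera call takes 0.05 s, during which the arm holds its last target. There are 200 camera calls.

### The job

Check every axle pin on the gap gauge, the longest first and then in order of length: push it upright with its flange under the jaws through the go gap and on gently until the no-go gap stops it, then draw it back out. Each pin checked ends standing upright in the grey tray with one spacer sleeve slid over its shaft, fully down on the flange; a spare sleeve may stay where it is. Leave the screwdriver, the oil bottle and the caliper alone.

Things in the scene. Friction and masses are not known exactly. Their poses are not given: they have to be found in the camera images.
- gauge: fixed grey steel gap gauge, 100 x 104 mm, 35 mm high; origin under its middle, x = push direction from the open entry (x -50 mm): over a 4 mm base plate, between round-nosed go jaws, then to square no-go jaws; back wall at x +36. Jaws are plates 22-32 mm above the bench on side rails 52 mm apart; a pin's flange runs under them and can leave only back through the entry
- nogo_jaws: the pair of square no-go jaws, fixed to the gauge (same origin and axes as the gauge)
- go_gap (a point): middle of the go gap, 28 mm before the gauge origin, 22 mm wide (y) and 16 mm long (x), 27 mm above the bench, axes as the gauge's; the jaw noses are half-round, of radius 8 mm
- nogo_gap (a point): middle of the front edge of the no-go gap, 2 mm past the gauge origin, 16 mm wide (y), 30 mm beyond the go gap's middle, 27 mm above the bench, axes as the gauge's; a 20 mm shaft is stopped by its corners with its axis 6 mm before this point
- tray: fixed low grey tray for passed pins, 140 (x) x 250 (y) mm, rim 12 mm high, walls 4 mm; its inner floor is 4 mm above the bench; origin under its centre
- pin_long_c (a point): centre, half-way up, of the longest of the flanged steel axle pins, 88 mm long overall: a shaft of 20 mm diameter standing upright on a round flange foot of 40 mm diameter, 10 mm thick; the shaft's top has a 3 mm chamfer; z is its axis, flange at the bottom, so its underside lies 44 mm below this point; about 0.22 kg. May be absent
- pin_mid_c (a point): centre, half-way up, of the one of middle length of the flanged steel axle pins, 76 mm long overall: a shaft of 20 mm diameter standing upright on a round flange foot of 40 mm diameter, 10 mm thick; the shaft's top has a 3 mm chamfer; z is its axis, flange at the bottom, so its underside lies 38 mm below this point; about 0.22 kg. May be absent
- pin_short_c (a point): centre, half-way up, of the shortest of the flanged steel axle pins, 64 mm long overall: a shaft of 20 mm diameter standing upright on a round flange foot of 40 mm diameter, 10 mm thick; the shaft's top has a 3 mm chamfer; z is its axis, flange at the bottom, so its underside lies 32 mm below this point; about 0.22 kg. May be absent
- sleeve1_c (a point): centre of a plain aluminium spacer sleeve, one of three alike, lying flat: 36 mm outside, 23 mm bore, 20 mm high, z its axis; 0.06 kg. Fits any pin, either way up; seated on the flange its centre is 20 mm above the pin's underside
- sleeve2_c (a point): centre of a plain aluminium spacer sleeve, one of three alike, lying flat: 36 mm outside, 23 mm bore, 20 mm high, z its axis; 0.06 kg. Fits any pin, either way up; seated on the flange its centre is 20 mm above the pin's underside
- sleeve3_c (a point): centre of a plain aluminium spacer sleeve, one of three alike, lying flat: 36 mm outside, 23 mm bore, 20 mm high, z its axis; 0.06 kg. Fits any pin, either way up; seated on the flange its centre is 20 mm above the pin's underside
- screwdriver: a screwdriver with red handle lying on the bench, about 200 mm long, bystander
- oil: a white oil bottle 90 mm high, 44 mm across, bystander
- caliper: a steel caliper lying on the bench, 200 mm long, bystander

How it is judged:
By the outcome, as a careful person would: the job done as asked, in the order asked, and still so for the second after the job is handed in, with the robot touching nothing.
Of pin_long, pin_mid, pin_short only 2 to 3 are there at a start; the rules pass over those that are not, and their reading is None.
At some moment in a run one of sleeve1, sleeve2, sleeve3 may be knocked a few centimetres aside while the robot is not near it.
It also fails if it takes over 210 s, if anything falls off the work surface, if the arm or the gripper's body presses on something with over 40 N, if the wrist force passes 120 N, or if a joint passes its speed limit or range.

## Working session

There is one attempt and no reset: what is moved stays moved. The work goes in short steps, Python scripts to look and compute and a tool call to move; the robot and the scene stay as the last step left them, time stands still between calls to the robot, and variables do not carry over. Pictures are saved under pics/ and viewed, about 12 in all and at most 16, crops included, and the job is handed in when it is done.

Besides the shell and the picture viewer there is one more tool, called after "Call:" as name(argument=value, ...) on one line, values as JSON. carry_out: Moves the arm, as the interface text tells. Its arguments: {"type":"object","properties":{"delta_rot":{"type":"array"},"linear":{"type":"array"},"hand":{"type":"array"},"force":{"type":"number"}},"required":["delta_rot","linear","hand"]}

```bash
mkdir -p pics; ls
python3 - <<'E'
from station import status,cams,env
import cv2,numpy as np
s=status.observe();print(s)
for n in ("side","top","wrist"):
    c=cams.camera(n);cv2.imwrite(f"pics/{n}0.png",c["frame"]);np.savez(f"{n}0.npz",**c)
    print(n,c["fov_y"],c["cx"],c["cy"],np.round(c["R"],3).tolist(),np.round(c["t"],3), [k for k in c])
E
```

```text
pics
{'time_s': 0.0, 'joint_pos': array([ 1.16397409e+00,  2.87214403e-01,  1.57820514e+00,  2.42804769e-05,
        1.27857907e+00, -1.49997212e-01]), 'qvel': array([-0.00151217, -0.000138  , -0.00219372, -0.00062776,  0.00033634,
        0.00043042]), 'effort': array([-1.18051314e-03, -4.05981553e+01, -2.92622888e+01, -1.76750614e-04,
        5.88117764e-03,  3.98229759e-06]), 'eef_pos': array([0.17115579, 0.65225411, 0.22989944]), 'ee_rot': array([ 5.73945096e-04,  7.91838361e-01,  6.10729534e-01, -1.05730368e-03]), 'contact_force': array([-0.39295103,  0.08751084,  0.11707658]), 'ft_torque': array([0.03303834, 0.02612792, 0.00125803]), 'gripper_width': 0.9983499445779002}
side 55.96093998502218 252.55434777420234 190.61704531488076 [[-0.958, -0.287, -0.009], [-0.16, 0.559, -0.813], [0.239, -0.777, -0.582]] [0.588 0.139 0.952] ['frame', 'fov_y', 'cx', 'cy', 'R', 't']
top 45.0936995750508 251.79147319748574 191.7402519246132 [[0.011, -1.0, 0.002], [-0.994, -0.011, -0.104], [0.104, -0.001, -0.995]] [1.00e-03 6.02e-01 1.06e+00] ['frame', 'fov_y', 'cx', 'cy', 'R', 't']
wrist 62.44235055121072 255.06127704925143 185.2307738279117 [[0.254, 0.967, -0.003], [0.915, -0.24, 0.326], [0.314, -0.086, -0.945]] [-0.673 -0.042  0.382] ['frame', 'fov_y', 'cx', 'cy', 'R', 't']
```

View pics/top0.png

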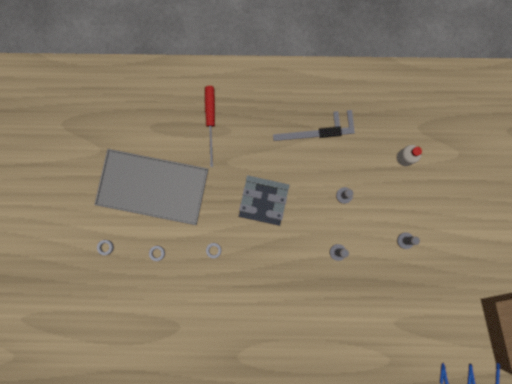

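View pics/side0.png

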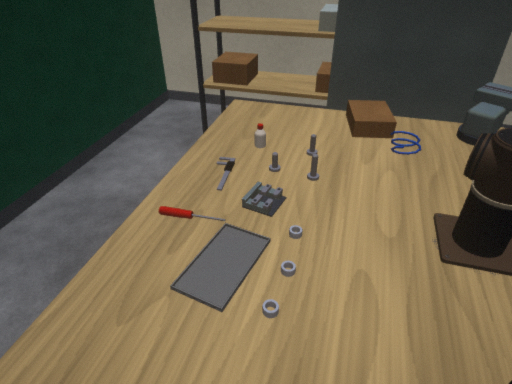

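```bash
cat > h.py <<'E'
import numpy as np,cv2
from station import status,cams,env
def K(c):
    f=192/np.tan(np.radians(c["fov_y"])/2); return f,float(c["cx"]),float(c["cy"])
def plane(c,uv,z):
    f,cx,cy=K(c);R,t=c["R"],c["t"]
    uv=np.atleast_2d(uv).astype(float)
    d=np.c_[(uv[:,0]-cx)/f,(uv[:,1]-cy)/f,np.ones(len(uv))]@R; o=-R.T@t
    return o+d*((z-o[2])/d[:,2])[:,None]
def proj(c,X):
    f,cx,cy=K(c);p=np.atleast_2d(X)@c["R"].T+c["t"]
    return p[:,:2]/p[:,2:]*f+[cx,cy]
def st():
    s=status.observe();w,x,y,z=s["ee_rot"]
    from scipy.spatial.transform import Rotation as Ro
    M=Ro.from_quat([x,y,z,w]).as_matrix()
    print("t",round(s["time_s"],2),"p",np.round(s["eef_pos"],4),"xax",np.round(M[:,0],3),"zax",np.round(M[:,2],3),"F",np.round(s["contact_force"],1),"w",round(float(s["gripper_width"]),3),"q",np.round(s["joint_pos"],2));return s,M
def look(n,name,save=True):
    c=cams.camera(n);cv2.imwrite(f"pics/{name}.png",c["frame"]);np.savez(f"{name}.npz",**c);return c
def load(n): return dict(np.load(f"{n}.npz"))
E
python3 - <<'E'
from h import *
c=load("top0")
im=c["frame"][140:275,90:430]
cv2.imwrite("pics/topcrop.png",cv2.resize(im,None,fx=2.35,fy=2.35,interpolation=cv2.INTER_CUBIC))
T=plane(c,[[108.5,150],[208,170],[197,224],[96,204]],.012)
print("tray",T.round(4), [np.linalg.norm(T[i]-T[(i+1)%4]).round(4) for i in range(4)],T.mean(0))
print("gauge",plane(c,[[249,177],[289,185],[280,225],[239,216]],.02).round(3))
print("sleeves",plane(c,[[106,248],[157,254],[214,251]],.02).round(3))
print("pins",plane(c,[[345,195],[339,252],[406,240]],.01).round(3))
E
```

```text
tray [[0.7018 0.3559 0.012 ]
 [0.6554 0.1138 0.012 ]
 [0.5251 0.1373 0.012 ]
 [0.5703 0.3801 0.012 ]] [np.float64(0.2465), np.float64(0.1324), np.float64(0.247), np.float64(0.1337)] [0.61313804 0.24677623 0.012     ]
gauge [[ 0.638  0.015  0.02 ]
 [ 0.62  -0.081  0.02 ]
 [ 0.525 -0.06   0.02 ]
 [ 0.545  0.037  0.02 ]]
sleeves [[0.466 0.349 0.02 ]
 [0.453 0.229 0.02 ]
 [0.462 0.095 0.02 ]]
pins [[ 0.599 -0.217  0.01 ]
 [ 0.462 -0.201  0.01 ]
 [ 0.492 -0.361  0.01 ]]
```

View pics/topcrop.png

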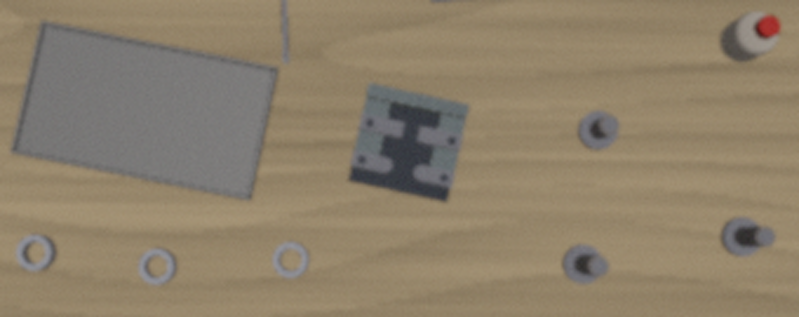

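Run:
```python
from h import *
s,M=st()
for n in("top0","side0","wrist0"):
    c=load(n);o=-c["R"].T@c["t"];print(n,o.round(3))
    if n=="wrist0":
        print("cam in tool",(M.T@(o-s["eef_pos"])).round(4),"axes",(M.T@c["R"].T).round(3).tolist())
c=load("side0");im=c["frame"][110:200,230:345];cv2.imwrite("pics/sidecrop.png",cv2.resize(im,None,fx=6,fy=6,interpolation=cv2.INTER_CUBIC))
t=load("top0")
for (x,y) in [(.599,-.217),(.462,-.201),(.492,-.361)]:
    print([ (z,proj(c,[x,y,z]).round(1).tolist(),proj(t,[x,y,z]).round(1).tolist()) for z in (0,.01,.064,.076,.088)])
```

```text
t 0.15 p [0.1712 0.6524 0.2302] xax [ 0.254  0.967 -0.002] zax [-0.001 -0.002 -1.   ] F [ 0.3  0.8 -0.2] w 1.006 q [ 1.16  0.29  1.58 -0.    1.28 -0.15]
top0 [0.488 0.008 1.117]
side0 [0.358 0.831 0.672]
wrist0 [0.09  0.674 0.373]
cam in tool [-0.0003 -0.0845 -0.1423] axes [[1.0, -0.0, -0.001], [0.0, 0.945, 0.326], [0.001, -0.326, 0.945]]
[(0, [[274.4, 168.3]], [[344.3, 195.2]]), (0.01, [[274.5, 165.9]], [[345.1, 194.8]]), (0.064, [[274.9, 152.3]], [[349.9, 192.5]]), (0.076, [[275.0, 149.2]], [[351.0, 191.9]]), (0.088, [[275.1, 146.0]], [[352.2, 191.4]])]
[(0, [[312.8, 176.6]], [[338.2, 252.0]]), (0.01, [[313.1, 174.1]], [[339.0, 252.1]]), (0.064, [[314.5, 160.3]], [[343.5, 252.8]]), (0.076, [[314.8, 157.1]], [[344.6, 252.9]]), (0.088, [[315.2, 153.9]], [[345.7, 253.1]])]
[(0, [[311.5, 152.7]], [[404.7, 240.2]]), (0.01, [[311.8, 150.4]], [[406.1, 240.2]]), (0.064, [[313.0, 137.3]], [[414.0, 240.2]]), (0.076, [[313.3, 134.4]], [[415.9, 240.2]]), (0.088, [[313.6, 131.3]], [[417.8, 240.2]])]
```

View pics/sidecrop.png

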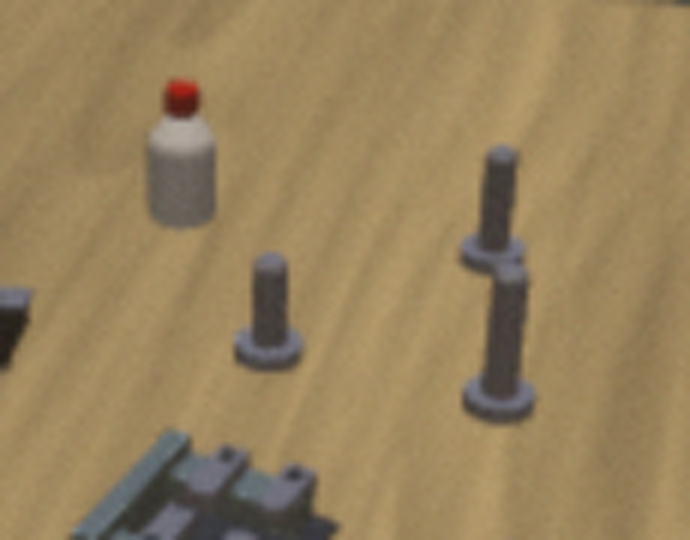

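Call:
carry_out(delta_rot=[[0,0,2.7],[0,0,0],[0,0,0],[0,0,0],[0,0,0],[0,0,0],[0,0,0],[0,0,0]], linear=[[0.029,-0.048,-0.006],[0.029,-0.048,-0.006],[0.029,-0.048,-0.006],[0.029,-0.048,-0.006],[0.029,-0.048,-0.006],[0.029,-0.048,-0.006],[0.029,-0.048,-0.006],[0.029,-0.048,-0.006]], hand=[-1,-1,-1,-1,-1,-1,-1,-1])

```text
time_s: 1.15
eef_pos: [0.4054, 0.2584, 0.1788]
ee_rot: [0.001, 0.774, 0.633, -0.001]
contact_force: [1.7, 0.2, -0.2]
gripper_width: 1.005
```

Call:
carry_out(delta_rot=[[0,0,0],[0,0,0],[0,0,0],[0,0,0],[0,0,0],[0,0,0],[0,0,0]], linear=[[0.028,-0.046,-0.005],[0.028,-0.046,-0.005],[0.028,-0.046,-0.005],[0.028,-0.046,-0.005],[0.028,-0.046,-0.005],[0.028,-0.046,-0.004],[0,0,0]], hand=[-1,-1,-1,-1,-1,-1,-1])

```text
time_s: 2.02
eef_pos: [0.5776, -0.031, 0.1475]
ee_rot: [0.0, 0.776, 0.631, -0.0]
contact_force: [0.2, 1.6, -0.1]
gripper_width: 1.002
```

Run:
```python
from h import *
st()
c=look("wrist","w1");st()
cv2.imwrite("pics/w1b.png",cv2.resize(c["frame"],(768,576),interpolation=cv2.INTER_CUBIC))
```

```text
t 2.02 p [ 0.5776 -0.031   0.1475] xax [ 0.204  0.979 -0.001] zax [ 0.    -0.001 -1.   ] F [ 0.2  1.6 -0.1] w 1.002 q [-0.23  0.16  1.89 -0.    1.09 -1.59]
t 2.08 p [ 0.5766 -0.0294  0.1473] xax [ 0.203  0.979 -0.001] zax [-0.001 -0.    -1.   ] F [ 0.1  0.9 -0.3] w 0.999 q [-0.23  0.16  1.89 -0.    1.09 -1.59]
```

View pics/w1b.png

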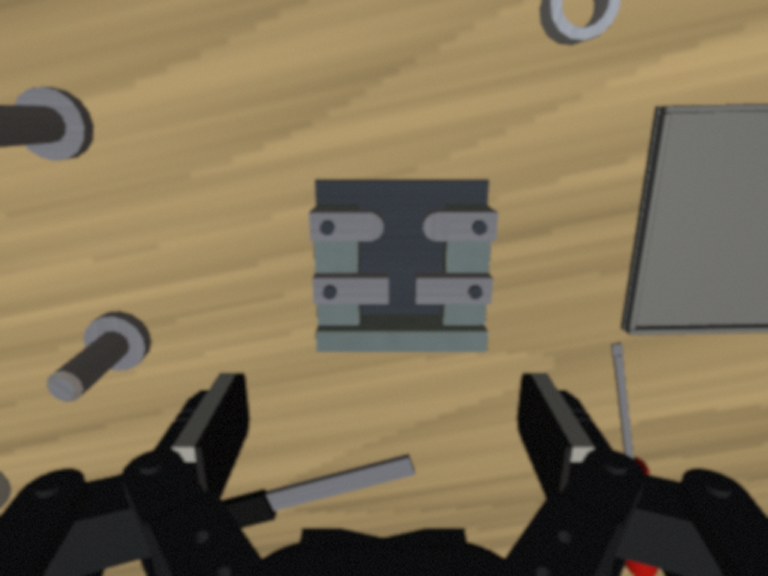

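```bash
cat >> h.py <<'E'
def cross(p,lev=None):
    "subpixel max-gradient positions of 1-D profile"
    g=np.gradient(p.astype(float)); out=[]
    for i in range(1,len(g)-1):
        if abs(g[i])>6 and abs(g[i])>=abs(g[i-1]) and abs(g[i])>abs(g[i+1]):
            a,b,d=abs(g[i-1]),abs(g[i]),abs(g[i+1]); out.append((round(i+.5*(a-d)/(a-2*b+d),2),round(g[i],0)))
    return out
E
python3 - <<'E'
from h import *
c=load("w1");g=cv2.cvtColor(c["frame"],cv2.COLOR_BGR2GRAY)
def row(r,a,b): print("row",r,[(round(x+a,2),s) for x,s in cross(g[r-1:r+2,a:b].mean(0))])
def col(k,a,b): print("col",k,[(round(x+a,2),s) for x,s in cross(g[a:b,k-1:k+2].mean(1))])
for r in (148,151,154): row(r,200,340)
for r in (190,194,198): row(r,200,340)
for r in (128,228): row(r,200,340)
for k in (230,245,290,305): col(k,110,245)
for k in (255,268,280):col(k,110,245)
E
```

```text
row 148 [(np.float64(205.85), np.float64(-9.0)), (np.float64(214.5), np.float64(-13.0)), (np.float64(221.63), np.float64(15.0)), (np.float64(254.77), np.float64(-17.0)), (np.float64(282.08), np.float64(18.0)), (np.float64(315.31), np.float64(-15.0)), (np.float64(322.74), np.float64(14.0)), (np.float64(330.98), np.float64(8.0))]
row 151 [(np.float64(205.88), np.float64(-8.0)), (np.float64(212.99), np.float64(-18.0)), (np.float64(222.34), np.float64(18.0)), (np.float64(255.27), np.float64(-19.0)), (np.float64(281.61), np.float64(18.0)), (np.float64(314.32), np.float64(-20.0)), (np.float64(323.99), np.float64(18.0)), (np.float64(330.91), np.float64(7.0))]
row 154 [(np.float64(206.23), np.float64(-9.0)), (np.float64(213.5), np.float64(-14.0)), (np.float64(221.55), np.float64(15.0)), (np.float64(254.82), np.float64(-17.0)), (np.float64(282.14), np.float64(18.0)), (np.float64(315.15), np.float64(-14.0)), (np.float64(323.47), np.float64(14.0))]
row 190 [(np.float64(208.09), np.float64(-8.0)), (np.float64(216.68), np.float64(-11.0)), (np.float64(222.29), np.float64(11.0)), (np.float64(258.81
[... 2037 characters left out ...]
loat64(220.32), np.float64(18.0)), (np.float64(234.28), np.float64(9.0))]
col 255 [(np.float64(119.14), np.float64(-26.0)), (np.float64(146.75), np.float64(6.0)), (np.float64(155.75), np.float64(-7.0)), (np.float64(184.78), np.float64(19.0)), (np.float64(202.5), np.float64(-19.0)), (np.float64(220.26), np.float64(18.0)), (np.float64(234.15), np.float64(9.0))]
col 268 [(np.float64(119.18), np.float64(-27.0)), (np.float64(220.31), np.float64(17.0)), (np.float64(234.06), np.float64(9.0))]
col 280 [(np.float64(119.11), np.float64(-29.0)), (np.float64(184.85), np.float64(20.0)), (np.float64(202.45), np.float64(-20.0)), (np.float64(220.35), np.float64(18.0)), (np.float64(234.09), np.float64(8.0))]
```

Run:
```python
from h import *
from scipy.optimize import least_squares
c=load("w1")
# gx,gy,gz,u,v (nan= unused)
n=np.nan
P=np.array([[-50,0,4,n,119.15],[-50,-34,4,n,119.12],[-50,34,4,n,119.11],[-43,-52,4,209.88,n],[-43,52,4,324.91,n],
[-28,-11,32,255.3,n],[-28,11,32,281.58,n],[-36,-20,32,n,141.25],[-36,20,32,n,141.3],[-20,-20,32,n,160.5],[-20,20,32,n,160.4],
[2,-20,32,n,184.85],[2,20,32,n,184.83],[7,-8,32,258.82,n],[7,8,32,276.8,n],[36,-20,35,n,220.34],[36,20,35,n,220.31],[50,-20,35,n,234.1],[50,20,35,n,234.2]],float)
def G(q):
    a=q[2];g=P[:,:3]/1e3
    return np.c_[q[0]+np.cos(a)*g[:,0]-np.sin(a)*g[:,1],q[1]+np.sin(a)*g[:,0]+np.cos(a)*g[:,1],g[:,2]+(q[3] if len(q)>3 else 0)]
def f(q):
    r=(proj(c,G(q))-P[:,3:]).ravel();return r[~np.isnan(r)]
for q0 in ([.58,-.02,-.2],[.58,-.02,-.2,0]):
    s=least_squares(f,q0,loss="soft_l1",x_scale=.01);print(s.x.round(4),np.degrees(s.x[2]).round(2));r=(proj(c,G(s.x))-P[:,3:]);print(np.nan_to_num(r).round(1).tolist())
# ring/pin candidates from wrist
print(plane(c,[[64/1.5,123/1.5]],.01),plane(c,[[118/1.5,340/1.5]],.01))
```

```text
[ 0.5816 -0.0211 -0.206 ] -11.8
[[0.0, -0.1], [0.0, -0.0], [0.0, -0.0], [-0.3, 0.0], [0.4, 0.0], [-0.2, 0.0], [0.1, 0.0], [0.0, -0.5], [0.0, -0.5], [0.0, -0.8], [0.0, -0.7], [0.0, -0.4], [0.0, -0.3], [-0.2, 0.0], [0.3, 0.0], [0.0, 1.5], [0.0, 1.6], [0.0, 1.8], [0.0, 1.8]]
[ 0.5827 -0.0212 -0.206  -0.0043] -11.8
[[0.0, 0.5], [0.0, 0.5], [0.0, 0.5], [0.6, 0.0], [-0.4, 0.0], [0.0, 0.0], [-0.2, 0.0], [0.0, -0.3], [0.0, -0.3], [0.0, -0.9], [0.0, -0.8], [0.0, -0.8], [0.0, -0.8], [-0.1, 0.0], [0.1, 0.0], [0.0, 0.5], [0.0, 0.5], [0.0, 0.6], [0.0, 0.5]]
[[ 0.46293921 -0.19024642  0.01      ]] [[ 0.59613921 -0.21221685  0.01      ]]
```

Call:
carry_out(delta_rot=[[0,0,0],[0,0,0],[0,0,0],[0,0,0],[0,0,0]], linear=[[-0.028,-0.041,0.008],[-0.028,-0.041,0.005],[-0.028,-0.041,0.005],[-0.028,-0.041,0.005],[0,0,0]], hand=[-1,-1,-1,-1,-1])

```text
time_s: 2.7
eef_pos: [0.459, -0.1895, 0.1699]
ee_rot: [-0.002, 0.772, 0.635, -0.001]
contact_force: [0.5, -0.3, 0.8]
gripper_width: 1.001
```

Run:
```python
from h import *
c=look("wrist","w2");st()
print(proj(c,[[.463,-.195,.01],[.463,-.195,.088]]))
cv2.imwrite("pics/w2b.png",cv2.resize(c["frame"],(768,576),interpolation=cv2.INTER_CUBIC))
```

```text
t 2.75 p [ 0.4595 -0.1883  0.1696] xax [0.192 0.981 0.002] zax [-0.003  0.003 -1.   ] F [-1.   0.2 -0.2] w 1.0 q [-0.59 -0.05  2.06  0.    1.13 -1.97]
[[250.63864903 171.67139061]
 [249.3639629  200.56380627]]
```

View pics/w2b.png

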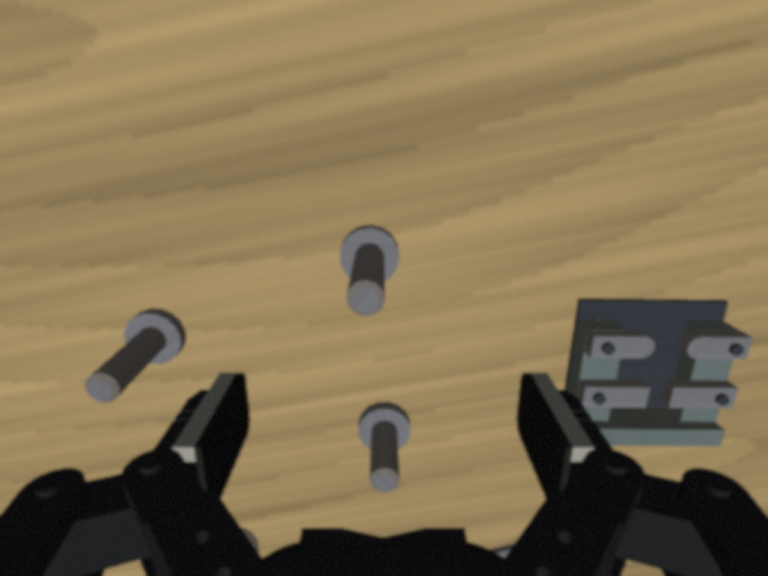

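```bash
cat >> h.py <<'E'
def circ(c,x,y,z,r,n=60,w=6):
    """refine centre of a bright disc/circle (height z, radius r m) by fitting radial edge points on the plane"""
    g=cv2.GaussianBlur(cv2.cvtColor(c["frame"],cv2.COLOR_BGR2GRAY),(0,0),.8).astype(np.float32)
    from scipy.optimize import least_squares
    a=np.linspace(0,2*np.pi,n,endpoint=False);rr=np.linspace(r*.7,r*1.3,41);q=np.array([x,y])
    for _ in range(6):
        pts=np.array([[q[0]+k*np.cos(t),q[1]+k*np.sin(t),z] for t in a for k in rr])
        uv=proj(c,pts).astype(np.float32);I=cv2.remap(g,uv[:,:1],uv[:,1:],cv2.INTER_LINEAR).reshape(n,-1)
        G=np.abs(np.gradient(I,axis=1))*np.exp(-((rr-r)/(r*.15))**2);k=G.argmax(1);ok=G.max(1)>1.2
        E=np.c_[q[0]+rr[k]*np.cos(a),q[1]+rr[k]*np.sin(a)][ok]
        q=least_squares(lambda p:np.hypot(*(E-p).T)-r,q,loss="soft_l1",f_scale=.0005).x
    res=np.hypot(*(E-q).T)-r
    return q,len(E),np.median(np.abs(res)),np.median(res)
E
python3 - <<'E'
from h import *
c=load("w2")
for nm,b,t,h in (("long",(369,251),(366,297),.088),("mid",(152,335),(104,387),.076),("short",(385,427),(385,479),.064)):
    p=plane(c,np.array(b)/1.5,.01)[0];q=plane(c,np.array(t)/1.5,h)[0]
    print(nm,p.round(4),q.round(4),"flange fit",circ(c,p[0],p[1],.01,.02),"top",circ(c,q[0],q[1],h,.0085), "z0.003 top r10",circ(c,q[0],q[1],h-.003,.01)[0])
E
```

```text
long [ 0.4577 -0.1986  0.01  ] [ 0.4602 -0.1986  0.088 ] flange fit (array([ 0.45959169, -0.19904735]), 60, np.float64(0.00028892555383337043), np.float64(1.594853749181495e-05)) top (array([ 0.45938057, -0.1983372 ]), 28, np.float64(0.00010303206016084275), np.float64(3.431932901578564e-05)) z0.003 top r10 [ 0.46133088 -0.19943462]
mid [ 0.488  -0.3604  0.01  ] [ 0.4894 -0.3579  0.076 ] flange fit (array([ 0.48830543, -0.3576707 ]), 52, np.float64(0.00030126869220584336), np.float64(0.00027980828651444876)) top (array([ 0.48946532, -0.35723227]), 31, np.float64(0.00012364307393008568), np.float64(2.1262045632412102e-05)) z0.003 top r10 [ 0.48829764 -0.3573799 ]
short [ 0.5947 -0.2147  0.01  ] [ 0.5948 -0.215   0.064 ] flange fit (array([ 0.59280399, -0.21556087]), 52, np.float64(0.0002803515020744548), np.float64(0.0002622864003020229)) top (array([ 0.59407655, -0.215706  ]), 19, np.float64(7.907761251171007e-05), np.float64(-2.715348325156748e-05)) z0.003 top r10 [ 0.59202668 -0.21512306]
```

Call:
carry_out(delta_rot=[[-0.17,-0.17,-0.7],[0,0,0],[0,0,0],[0,0,0],[0,0,0],[0,0,0]], linear=[[0.0,-0.0105,-0.02],[0,0,-0.035],[0,0,-0.035],[0,0,-0.025],[0,0,-0.008],[0,0,0]], hand=[-0.6,-0.4,-0.3,-0.3,-0.3,-0.3])

```text
time_s: 3.5
eef_pos: [0.4622, -0.1884, 0.044]
ee_rot: [-0.0, 0.772, 0.636, 0.001]
contact_force: [0.1, -1.1, 0.6]
gripper_width: 0.651
```

```bash
python3 -c "
from h import *
st()"
```

```text
t 3.5 p [ 0.4622 -0.1884  0.044 ] xax [0.192 0.981 0.002] zax [ 0.002  0.002 -1.   ] F [ 0.1 -1.1  0.6] w 0.651 q [-0.59  0.15  2.13  0.    0.87 -1.97]
```

Call:
carry_out(delta_rot=[[0,0,-0.7]], linear=[[-0.0024,-0.0103,0.001]], hand=[-0.3])

```text
time_s: 3.62
eef_pos: [0.4605, -0.1984, 0.0459]
ee_rot: [0.0, 0.775, 0.632, 0.002]
contact_force: [0.3, 0.3, 0.7]
gripper_width: 0.654
```

```bash
python3 -c "
from h import *
st();c=look('wrist','w3');st()
print(circ(c,.4598,-.1987,.01,.02),circ(c,.4598,-.1987,.088,.0085))"
```

```text
t 3.62 p [ 0.4605 -0.1984  0.0459] xax [0.202 0.979 0.002] zax [ 0.003  0.001 -1.   ] F [0.3 0.3 0.7] w 0.654 q [-0.61  0.15  2.12  0.    0.87 -1.98]
t 3.67 p [ 0.4608 -0.2001  0.0465] xax [0.204 0.979 0.001] zax [ 0.004 -0.    -1.   ] F [-0.1  0.8  0.8] w 0.652 q [-0.61  0.15  2.12  0.    0.87 -1.98]
(array([ 0.45950683, -0.19910673]), 51, np.float64(0.00032355506074526266), np.float64(0.00025844352210911345)) (array([ 0.45924427, -0.19858427]), 57, np.float64(0.0006370581518742018), np.float64(0.0006370581518742018))
```

Call:
carry_out(delta_rot=[[0,0,0],[0,0,0],[0,0,0],[0,0,0],[0,0,0]], linear=[[0,0,0],[0,0,0],[0,0,0],[0,0,0],[0,0,0]], hand=[1,1,1,1,1], force=60)

```text
time_s: 4.3
eef_pos: [0.4615, -0.2015, 0.0483]
ee_rot: [0.003, 0.776, 0.63, 0.002]
contact_force: [-0.1, -0.4, -0.5]
gripper_width: 0.221
```

```bash
python3 -c "
from h import *
st();c=look('wrist','w4');st()
print(circ(c,.4598,-.1987,.01,.02),circ(c,.4598,-.1987,.088,.0085))"
```

```text
t 4.3 p [ 0.4615 -0.2015  0.0483] xax [ 0.206  0.979 -0.   ] zax [ 0.007 -0.002 -1.   ] F [-0.1 -0.4 -0.5] w 0.221 q [-0.61  0.14  2.12  0.    0.87 -1.98]
t 4.35 p [ 0.4615 -0.2015  0.0483] xax [ 0.206  0.979 -0.   ] zax [ 0.007 -0.002 -1.   ] F [-0.7  0.3 -0.5] w 0.22 q [-0.61  0.14  2.12  0.    0.87 -1.98]
(array([ 0.45871756, -0.20073675]), 50, np.float64(0.0002636633557456334), np.float64(3.6704014075000096e-06)) (array([ 0.45865666, -0.20061784]), 52, np.float64(0.0005890002809037691), np.float64(0.0005890002809037691))
```

Call:
carry_out(delta_rot=[[0.1,0.4,0],[0,0,0],[0,0,0],[0,0,0],[0,0,0],[0,0,0],[0,0,0]], linear=[[0,0,0.03],[0.008,0.04,0.01],[0.008,0.04,0],[0.008,0.04,0],[0.008,0.04,0],[0.008,0.037,0],[0,0,0]], hand=[1,1,1,1,1,1,1])

```text
time_s: 5.22
eef_pos: [0.4994, 0.0019, 0.0866]
ee_rot: [-0.003, 0.777, 0.629, -0.001]
contact_force: [-0.6, -0.4, -1.8]
gripper_width: 0.217
```

```bash
cat >> h.py <<'E'
O=np.array([.5815,-.0211]);yaw=np.radians(-11.8);ex=np.array([np.cos(yaw),np.sin(yaw)]);ey=np.array([-np.sin(yaw),np.cos(yaw)])
def gf(p): d=np.asarray(p)[:2]-O;return np.round([d@ex*1e3,d@ey*1e3],2)
E
python3 -c "
from h import *
s,M=st();print(gf(s['eef_pos']))
c=look('wrist','w5');s,M=st();p=s['eef_pos']
cv2.imwrite('pics/w5b.png',cv2.resize(c['frame'],(768,576),interpolation=cv2.INTER_CUBIC))
b=p[2]-.0475
q=circ(c,p[0]-.0028,p[1],b+.01,.02);print(q,gf(q[0]));q=circ(c,p[0]-.0028,p[1],b+.088,.0085);print(q,gf(q[0]),gf(p))"
```

```text
t 5.22 p [0.4994 0.0019 0.0866] xax [0.208 0.978 0.001] zax [-0.005  0.003 -1.   ] F [-0.6 -0.4 -1.8] w 0.217 q [-0.2   0.08  2.11  0.    0.96 -1.56]
[-85.12   5.76]
t 5.28 p [0.4992 0.0009 0.0866] xax [0.209 0.978 0.001] zax [-0.005  0.002 -1.   ] F [-0.  -0.5 -3.5] w 0.217 q [-0.2   0.08  2.11  0.    0.96 -1.56]
(array([0.49590088, 0.00297243]), 50, np.float64(0.00028764786408294434), np.float64(-1.5131437910841095e-05)) [-88.71   6.06]
(array([0.49626297, 0.00199663]), 56, np.float64(0.0006280912712202788), np.float64(0.0006280912712202788)) [-88.16   5.18] [-85.07   4.72]
```

View pics/w5b.png

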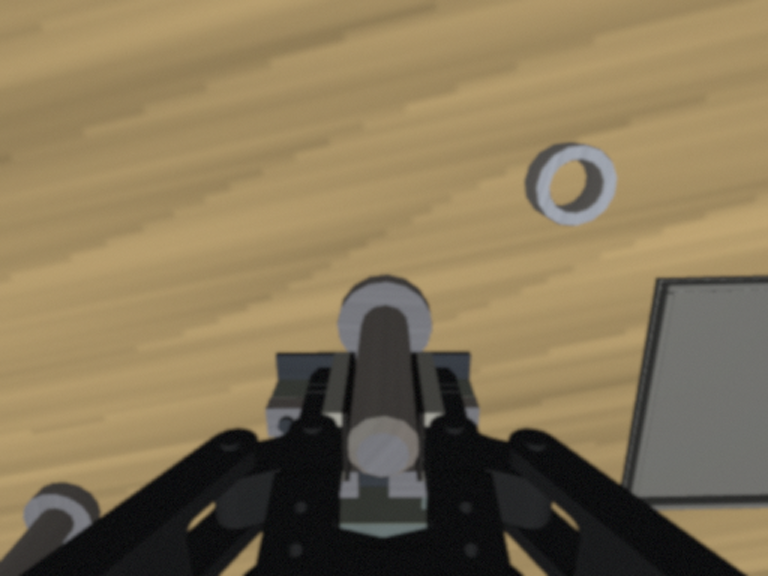

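Call:
carry_out(delta_rot=[[-0.14,-0.29,0],[0,0,0],[0,0,0]], linear=[[-0.0011,-0.0054,-0.015],[0,0,-0.012],[0,0,-0.004]], hand=[1,1,1])

```text
time_s: 5.65
eef_pos: [0.4969, -0.0071, 0.0527]
ee_rot: [-0.0, 0.778, 0.628, -0.001]
contact_force: [0.4, 0.3, -2.5]
gripper_width: 0.217
```

```bash
cat >> h.py <<'E'
def pin(name,L,dz):
    "measure gripped pin: dz = TCP height above underside"
    ps=[]
    s,M=st();c=look('wrist',name);s2,M=st();p=(s['eef_pos']+s2['eef_pos'])/2;b=p[2]-dz
    q=circ(c,p[0]-.002*ex[0],p[1]-.002*ex[1],b+.01,.02);r=circ(c,p[0]-.002*ex[0],p[1]-.002*ex[1],b+L,.0085)
    print("TCPg",gf(p),"z",p[2].round(4),"flange",gf(q[0]),q[1],q[2].round(4),"top",gf(r[0]),r[1],r[2].round(4));return c,p
E
python3 -c "
from h import *
pin('w6',.088,.0475)"
```

```text
t 5.65 p [ 0.4969 -0.0071  0.0527] xax [ 0.212  0.977 -0.001] zax [-0.002 -0.001 -1.   ] F [ 0.4  0.3 -2.5] w 0.217 q [-0.22  0.13  2.13 -0.    0.89 -1.57]
t 5.7 p [ 0.4966 -0.007   0.0524] xax [ 0.212  0.977 -0.001] zax [-0.002 -0.001 -1.   ] F [-0.6 -0.1 -2.8] w 0.219 q [-0.22  0.13  2.13 -0.    0.89 -1.57]
TCPg [-85.8   -3.57] z 0.0525 flange [-89.04  -3.39] 50 0.0003 top [-88.86  -3.62] 55 0.0006
```

Call:
carry_out(delta_rot=[[0,-0.1,0.4]], linear=[[0.0007,0.0034,0.0025]], hand=[1])

```text
time_s: 5.82
eef_pos: [0.4972, -0.004, 0.0546]
ee_rot: [-0.0, 0.776, 0.63, -0.001]
contact_force: [0.2, 0.1, -1.7]
gripper_width: 0.215
```

```bash
python3 -c "
from h import *
pin('w7',.088,.0475)"
```

```text
t 5.83 p [ 0.4972 -0.004   0.0546] xax [ 0.206  0.979 -0.001] zax [-0.001 -0.001 -1.   ] F [ 0.2  0.1 -1.7] w 0.215 q [-0.21  0.12  2.13 -0.    0.89 -1.57]
t 5.88 p [ 0.4974 -0.0036  0.055 ] xax [ 0.205  0.979 -0.001] zax [-0.001 -0.001 -1.   ] F [-0.2  0.5 -3. ] w 0.219 q [-0.21  0.12  2.13 -0.    0.89 -1.57]
TCPg [-85.94  -0.27] z 0.0548 flange [-89.54  -0.3 ] 50 0.0003 top [-89.36  -0.66] 57 0.0005
```

Call:
carry_out(delta_rot=[[0,0,0],[0,0,0],[0,0,0]], linear=[[0.0098,-0.0018,0],[0.0098,-0.002,0],[0.0049,-0.001,0]], hand=[1,1,1])

```text
time_s: 6.25
eef_pos: [0.5249, -0.0087, 0.0565]
ee_rot: [0.001, 0.776, 0.631, 0.001]
contact_force: [0.6, 0.4, -2.8]
gripper_width: 0.219
```

```bash
python3 -c "
from h import *
pin('w8',.088,.0475)"
```

```text
t 6.25 p [ 0.5249 -0.0087  0.0565] xax [ 0.205  0.979 -0.001] zax [ 0.003 -0.001 -1.   ] F [ 0.6  0.4 -2.8] w 0.219 q [-0.21  0.18  2.06 -0.    0.9  -1.57]
t 6.3 p [ 0.5254 -0.0089  0.0566] xax [ 0.205  0.979 -0.001] zax [ 0.004 -0.001 -1.   ] F [ 1.4 -0.1 -2.5] w 0.215 q [-0.21  0.18  2.06 -0.    0.9  -1.57]
TCPg [-57.66   0.51] z 0.0565 flange [-61.28   0.71] 50 0.0003 top [-61.46   0.24] 56 0.0006
```

Call:
carry_out(delta_rot=[[0,0.2,0],[0,0,0],[0,0,0]], linear=[[0.0058,-0.0017,-0.001],[0.0059,-0.0012,0],[0.0059,-0.0012,0]], hand=[1,1,1])

```text
time_s: 6.68
eef_pos: [0.5438, -0.0131, 0.0553]
ee_rot: [0.0, 0.776, 0.631, -0.001]
contact_force: [0.0, -0.3, -3.1]
gripper_width: 0.216
```

```bash
python3 -c "
from h import *
pin('w9',.088,.0475)"
```

```text
t 6.67 p [ 0.5438 -0.0131  0.0553] xax [ 0.205  0.979 -0.001] zax [-0.001 -0.001 -1.   ] F [ 0.  -0.3 -3.1] w 0.216 q [-0.21  0.22  2.01 -0.    0.91 -1.57]
t 6.72 p [ 0.5447 -0.0134  0.0556] xax [ 0.205  0.979 -0.001] zax [ 0.001 -0.002 -1.   ] F [ 0.3 -0.4 -1.7] w 0.219 q [-0.21  0.22  2.01 -0.    0.91 -1.57]
TCPg [-38.02   0.05] z 0.0554 flange [-42.28   0.24] 50 0.0003 top [-41.66  -0.23] 60 0.0006
```

Call:
carry_out(delta_rot=[[0,0,0],[0,0,0],[0,0,0],[0,0,0]], linear=[[0.0049,-0.0011,-0.0003],[0.0049,-0.001,0],[0.0049,-0.001,0],[0.0039,-0.0008,0]], hand=[1,1,1,1])

```text
time_s: 7.22
eef_pos: [0.5643, -0.0175, 0.055]
ee_rot: [0.001, 0.776, 0.631, -0.0]
contact_force: [0.1, -0.7, -3.2]
gripper_width: 0.216
```

```bash
python3 -c "
from h import *
pin('w10',.088,.0475)"
```

```text
t 7.22 p [ 0.5643 -0.0175  0.055 ] xax [ 0.205  0.979 -0.001] zax [ 0.    -0.001 -1.   ] F [ 0.1 -0.7 -3.2] w 0.216 q [-0.21  0.26  1.97 -0.    0.92 -1.57]
t 7.28 p [ 0.5648 -0.0177  0.0552] xax [ 0.205  0.979 -0.001] zax [ 0.001 -0.002 -1.   ] F [ 0.1 -0.7 -2.9] w 0.217 q [-0.21  0.26  1.96 -0.    0.92 -1.57]
TCPg [-1.73e+01 -1.00e-02] z 0.0551 flange [-18.54   0.18] 34 0.0003 top [-21.58  -0.28] 43 0.0005
```

Call:
carry_out(delta_rot=[[0,0,0],[0,0,0],[0,0,0],[0,0,0]], linear=[[0.0039,-0.0008,0],[0.0035,-0.0007,0],[0.003,-0.0006,0],[0.002,-0.0004,0]], hand=[1,1,1,1])

```text
time_s: 7.78
eef_pos: [0.5779, -0.0203, 0.0551]
ee_rot: [0.001, 0.776, 0.631, -0.0]
contact_force: [-0.4, 1.0, -2.2]
gripper_width: 0.219
```

Call:
carry_out(delta_rot=[[0,0,0]], linear=[[0.002,-0.0004,0]], hand=[1])

```text
time_s: 7.9
eef_pos: [0.5797, -0.0207, 0.055]
ee_rot: [0.0, 0.776, 0.631, -0.001]
contact_force: [-1.1, 0.1, -1.4]
gripper_width: 0.219
```

Call:
carry_out(delta_rot=[[0,0,0]], linear=[[0.002,-0.0004,0]], hand=[1])

```text
time_s: 8.02
eef_pos: [0.5803, -0.0208, 0.0546]
ee_rot: [-0.001, 0.776, 0.631, -0.002]
contact_force: [-5.4, 1.6, 0.7]
gripper_width: 0.216
```

```bash
python3 -c "
from h import *
pin('w11',.088,.0475)"
```

```text
t 8.03 p [ 0.5803 -0.0208  0.0546] xax [ 0.205  0.979 -0.002] zax [-0.005 -0.001 -1.   ] F [-5.4  1.6  0.7] w 0.216 q [-0.21  0.29  1.92 -0.    0.93 -1.57]
t 8.07 p [ 0.5803 -0.0208  0.0545] xax [ 0.205  0.979 -0.002] zax [-0.005 -0.001 -1.   ] F [-5.7 -0.5 -0.7] w 0.221 q [-0.21  0.29  1.92 -0.    0.93 -1.57]
TCPg [-1.23  0.08] z 0.0546 flange [-2.33  0.22] 45 0.0003 top [-4.1  -0.24] 60 0.0006
```

Call:
carry_out(delta_rot=[[0,0,0]], linear=[[0.0015,-0.0003,0]], hand=[1])

```text
time_s: 8.2
eef_pos: [0.5805, -0.0208, 0.0543]
ee_rot: [-0.003, 0.776, 0.631, -0.003]
contact_force: [-5.3, 1.5, 1.8]
gripper_width: 0.216
```

Call:
carry_out(delta_rot=[[0,-0.25,0],[0,0,0],[0,0,0],[0,0,0],[0,0,0]], linear=[[-0.004,0.0008,0],[-0.006,0.0012,0],[-0.007,0.0015,0],[-0.007,0.0015,0],[-0.006,0.0012,0]], hand=[1,1,1,1,1])

```text
time_s: 8.82
eef_pos: [0.5513, -0.0147, 0.055]
ee_rot: [0.002, 0.776, 0.631, 0.001]
contact_force: [-0.6, -0.0, -2.3]
gripper_width: 0.215
```

```bash
python3 -c "
from h import *
pin('w12',.088,.0475)"
```

```text
t 8.82 p [ 0.5513 -0.0147  0.055 ] xax [ 0.205  0.979 -0.001] zax [ 0.004 -0.001 -1.   ] F [-0.6 -0.  -2.3] w 0.215 q [-0.21  0.23  2.   -0.    0.91 -1.57]
t 8.88 p [ 0.5504 -0.0144  0.0548] xax [ 0.205  0.979 -0.001] zax [ 0.003 -0.001 -1.   ] F [ 0.2  0.3 -2. ] w 0.22 q [-0.21  0.23  2.   -0.    0.91 -1.57]
TCPg [-31.37   0.12] z 0.0549 flange [-31.56   0.25] 45 0.0 top [-34.08  -0.27] 60 0.0006
```

Call:
carry_out(delta_rot=[[0,0.2,0],[0,0,0],[0,0,0],[0,0,0],[0,0,0],[0,0,0]], linear=[[-0.0108,0.0022,0],[-0.0108,0.0022,0],[-0.0108,0.0022,0],[-0.0108,0.0022,0],[-0.0108,0.0022,0],[0,0,0.02]], hand=[1,1,1,1,1,1])

```text
time_s: 9.62
eef_pos: [0.4899, -0.002, 0.0732]
ee_rot: [-0.002, 0.776, 0.631, -0.002]
contact_force: [0.4, 0.2, -2.9]
gripper_width: 0.217
```

Call:
carry_out(delta_rot=[[0,0,0],[0,0,0],[0,0,0],[0,0,0],[0,0,0],[0,0,0],[0,0,0],[0,0,0]], linear=[[0,0,0.02],[0.019,0.046,0.015],[0.019,0.046,0],[0.019,0.046,0],[0.019,0.046,0],[0.019,0.046,0],[0.019,0.046,0],[0.01,0.024,0]], hand=[1,1,1,1,1,1,1,1])

```text
time_s: 10.62
eef_pos: [0.6143, 0.3053, 0.1116]
ee_rot: [0.0, 0.778, 0.629, -0.0]
contact_force: [-0.4, -0.6, -2.7]
gripper_width: 0.213
```

```bash
python3 -c "
from h import *
s,M=st();c=look('wrist','w13')
cv2.imwrite('pics/w13b.png',cv2.resize(c['frame'],(768,576),interpolation=cv2.INTER_CUBIC))
print(proj(c,[[.702,.356,.012],[.655,.114,.012],[.525,.137,.012],[.570,.380,.012],[.466,.349,.02],[.453,.229,.02],[.462,.095,.02]]).round(0)*1.5)
t=look('top','t1')
for p in [(.466,.349),(.453,.229),(.462,.095)]: print(circ(t,*p,.02,.018), circ(c,*p,.02,.018))"
```

```text
t 10.62 p [0.6143 0.3053 0.1116] xax [ 0.209  0.978 -0.001] zax [-0.    -0.001 -1.   ] F [-0.4 -0.6 -2.7] w 0.213 q [ 0.31  0.42  1.63 -0.    1.09 -1.05]
[[ 498.   399. ]
 [  84.   406.5]
 [  21.   181.5]
 [ 511.5  168. ]
 [ 411.   -63. ]
 [ 129.   -28.5]
 [-141.    66. ]]
(array([0.46641336, 0.34930215]), 18, np.float64(0.0004912630686475204), np.float64(7.349100563183372e-05)) (array([0.47204764, 0.34827549]), 15, np.float64(0.001122401755406309), np.float64(0.00023084181269023354))
(array([0.45386496, 0.23209971]), 9, np.float64(0.00012475070871031252), np.float64(-1.119682891644741e-05)) (array([0.45431404, 0.23102737]), 22, np.float64(0.00019973731879414057), np.float64(-3.5545263304065725e-05))
(array([0.462, 0.095]), 0, np.float64(nan), np.float64(nan)) (array([0.462, 0.095]), 0, np.float64(nan), np.float64(nan))
  return _methods._mean(a, axis=axis, dtype=dtype,
  ret = ret.dtype.type(ret / rcount)
```

View pics/w13b.png

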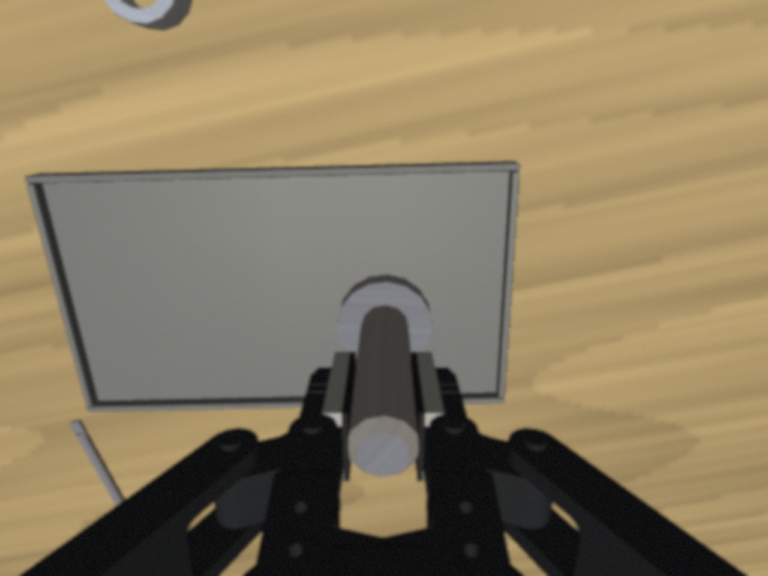

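Call:
carry_out(delta_rot=[[0,0,-0.2],[0,0,0],[0,0,0],[0,0,0]], linear=[[0.009,0.009,-0.01],[0,0,-0.02],[0,0,-0.018],[0,0,-0.006]], hand=[1,1,1,1])

```text
time_s: 11.22
eef_pos: [0.6217, 0.3123, 0.0522]
ee_rot: [-0.0, 0.779, 0.627, -0.002]
contact_force: [-9.8, 3.0, 33.0]
gripper_width: 0.215
```

Call:
carry_out(delta_rot=[[0,0,0]], linear=[[0,0,-0.0015]], hand=[1])

```text
time_s: 11.35
eef_pos: [0.622, 0.3122, 0.0523]
ee_rot: [-0.001, 0.779, 0.627, -0.002]
contact_force: [-4.6, 0.5, 14.1]
gripper_width: 0.218
```

```bash
python3 -c "
from h import *
st()"
```

```text
t 11.35 p [0.622  0.3122 0.0523] xax [ 0.215  0.977 -0.003] zax [-0.005 -0.002 -1.   ] F [-4.6  0.5 14.1] w 0.218 q [ 0.32  0.51  1.62 -0.    1.01 -1.03]
```

Call:
carry_out(delta_rot=[[0.1,-0.25,-0.3],[0,0,0],[0,0,0],[0,0,0]], linear=[[0,0,0.0005],[0,0,0],[0,0,0],[0,0,0]], hand=[1,0,-0.2,-0.3])

```text
time_s: 11.85
eef_pos: [0.6234, 0.3117, 0.0544]
ee_rot: [0.001, 0.781, 0.624, 0.001]
contact_force: [0.0, -0.2, 0.1]
gripper_width: 0.649
```

Call:
carry_out(delta_rot=[[0,0,0],[0,0,0],[0,0,0]], linear=[[0,0,0.03],[0,0,0.04],[0,0,0.04]], hand=[-0.3,-0.3,-0.3])

```text
time_s: 12.22
eef_pos: [0.6201, 0.3104, 0.1613]
ee_rot: [-0.001, 0.781, 0.624, -0.003]
contact_force: [0.2, -0.5, 1.1]
gripper_width: 0.647
```

```bash
python3 -c "
from h import *
s,M=st();c=look('wrist','w14')
cv2.imwrite('pics/w14b.png',cv2.resize(c['frame'],(768,576),interpolation=cv2.INTER_CUBIC))
for q in (circ(c,.619,.313,.014,.02),circ(c,.619,.313,.092,.0085)):print(q)
"
```

```text
t 12.22 p [0.6201 0.3104 0.1613] xax [ 0.221  0.975 -0.004] zax [-0.007 -0.003 -1.   ] F [ 0.2 -0.5  1.1] w 0.647 q [ 0.32  0.39  1.58 -0.    1.18 -1.03]
(array([0.61911236, 0.31235388]), 40, np.float64(0.0002496662064263612), np.float64(-8.240700406225536e-05))
(array([0.61877408, 0.31236727]), 24, np.float64(9.989551922179925e-05), np.float64(9.967181313507226e-06))
```

Call:
carry_out(delta_rot=[[0.17,-0.4,1.0],[0,0,0],[0,0,0],[0,0,0]], linear=[[-0.05,0.0117,-0.004],[-0.05,0.0117,-0.004],[-0.045,0.0117,-0.004],[0,0,0]], hand=[-0.3,-0.3,-0.3,-0.3])

```text
time_s: 12.78
eef_pos: [0.4769, 0.3474, 0.1596]
ee_rot: [0.003, 0.776, 0.63, 0.009]
contact_force: [-0.3, 0.0, 0.2]
gripper_width: 0.65
```

```bash
cat >> h.py <<'E'
def sleeve(c,x,y,z=.02):
    r=[circ(c,x,y,z,.018),circ(c,x,y,z,.0115)]
    for q in r: print("sleeve",q[0].round(4),q[1],np.round(q[2:],4))
E
python3 -c "
from h import *
s,M=st();c=look('wrist','w15')
sleeve(c,.467,.349)
g=(cv2.cvtColor(c['frame'],cv2.COLOR_BGR2GRAY));cv2.imwrite('pics/w15b.png',cv2.resize(c['frame'],(768,576),interpolation=cv2.INTER_CUBIC))
"
```

```text
t 12.78 p [0.4769 0.3474 0.1596] xax [0.205 0.979 0.011] zax [ 0.019  0.007 -1.   ] F [-0.3  0.   0.2] w 0.65 q [ 0.46  0.16  1.86 -0.    1.1  -0.9 ]
sleeve [0.4669 0.3519] 48 [ 0.0003 -0.0002]
sleeve [0.4669 0.3526] 38 [0.0002 0.0001]
```

View pics/w15b.png

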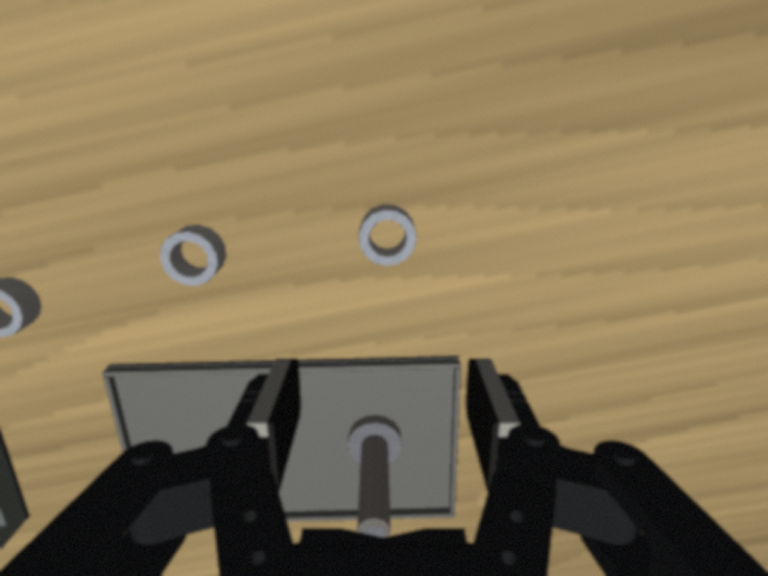

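Call:
carry_out(delta_rot=[[-0.4,1.1,0],[0,0,0],[0,0,0],[0,0,0]], linear=[[-0.01,0.0048,-0.02],[0,0,-0.045],[0,0,-0.035],[0,0,-0.012]], hand=[-0.3,-0.3,-0.3,-0.3])

```text
time_s: 13.32
eef_pos: [0.4718, 0.3522, 0.0442]
ee_rot: [0.0, 0.778, 0.629, 0.002]
contact_force: [0.2, 0.2, -0.1]
gripper_width: 0.653
```

```bash
python3 -c "
from h import *
s,M=st();c=look('wrist','w16')
sleeve(c,.467,.352);s,M=st()
"
```

```text
t 13.32 p [0.4718 0.3522 0.0442] xax [0.21  0.978 0.002] zax [ 0.003  0.002 -1.   ] F [ 0.2  0.2 -0.1] w 0.653 q [ 0.47  0.32  1.91  0.    0.91 -0.89]
sleeve [0.4673 0.3535] 60 [ 0.0007 -0.0007]
sleeve [0.4672 0.3533] 43 [0.0002 0.    ]
t 13.38 p [0.4714 0.3519 0.0434] xax [0.21  0.978 0.002] zax [ 0.002  0.001 -1.   ] F [-0.6 -1.2 -1.6] w 0.645 q [ 0.47  0.32  1.91  0.    0.91 -0.89]
```

Call:
carry_out(delta_rot=[[-0.05,0.15,0],[0,0,0],[0,0,0]], linear=[[-0.0044,0.0012,-0.012],[0,0,-0.012],[0,0,-0.005]], hand=[-0.2,-0.2,-0.2])

```text
time_s: 13.75
eef_pos: [0.469, 0.354, 0.0148]
ee_rot: [0.0, 0.778, 0.628, 0.002]
contact_force: [0.6, -0.2, 0.3]
gripper_width: 0.598
```

```bash
python3 -c "
from h import *
s,M=st();c=look('wrist','w17')
sleeve(c,.467,.352);s,M=st()
"
```

```text
t 13.75 p [0.469  0.354  0.0148] xax [0.211 0.978 0.003] zax [ 0.003  0.002 -1.   ] F [ 0.6 -0.2  0.3] w 0.598 q [ 0.47  0.37  1.92  0.    0.85 -0.89]
sleeve [0.4674 0.3533] 57 [ 0.0008 -0.0008]
sleeve [0.4672 0.3534] 46 [0. 0.]
t 13.8 p [0.4687 0.3539 0.0144] xax [0.211 0.978 0.003] zax [ 0.003  0.002 -1.   ] F [-0.1 -1.1 -0. ] w 0.598 q [ 0.47  0.37  1.92  0.    0.85 -0.89]
```

Call:
carry_out(delta_rot=[[-0.1,0.15,0],[0,0,0],[0,0,0],[0,0,0],[0,0,0]], linear=[[-0.0015,-0.0005,-0.0083],[0,0,-0.0002],[0,0,-0.0002],[0,0,-0.0002],[0,0,0]], hand=[-0.2,0.3,1,1,1], force=40)

```text
time_s: 14.42
eef_pos: [0.468, 0.3539, 0.0064]
ee_rot: [0.0, 0.778, 0.628, 0.001]
contact_force: [-0.1, -0.4, -1.2]
gripper_width: 0.408
```

```bash
python3 -c "
from h import *
s,M=st();c=look('wrist','w18')
sleeve(c,.467,.352);s,M=st()
"
```

```text
t 14.43 p [0.468  0.3539 0.0064] xax [0.21  0.978 0.002] zax [ 0.002  0.001 -1.   ] F [-0.1 -0.4 -1.2] w 0.408 q [ 0.47  0.38  1.92  0.    0.84 -0.88]
sleeve [0.4685 0.3533] 50 [ 0.0003 -0.0003]
sleeve [0.4679 0.3535] 45 [0. 0.]
t 14.47 p [0.4681 0.3539 0.0065] xax [0.211 0.978 0.002] zax [ 0.002  0.001 -1.   ] F [-1.1 -0.4 -0.4] w 0.407 q [ 0.47  0.38  1.92  0.    0.84 -0.88]
```

Call:
carry_out(delta_rot=[[0,0,0],[0,0,0],[0,0,0],[0,0,0],[0,0,0],[0,0,0]], linear=[[0,0,0.05],[0,0,0.05],[0.045,-0.012,0.01],[0.045,-0.012,0],[0.045,-0.012,0],[0.012,-0.004,0]], hand=[1,1,1,1,1,1])

```text
time_s: 15.22
eef_pos: [0.6167, 0.3127, 0.1205]
ee_rot: [0.0, 0.777, 0.629, 0.001]
contact_force: [-0.8, -0.2, -1.0]
gripper_width: 0.405
```

```bash
cat >> h.py <<'E'
def over(name,P,L,dz=.0036):
    "pose of held sleeve vs standing pin P in tray"
    s,M=st();c=look('wrist',name);s2,_=st();p=(s['eef_pos']+s2['eef_pos'])/2
    z=p[2]+dz+.01
    a=circ(c,p[0],p[1],z,.018);b=circ(c,p[0],p[1],z,.0115)
    t=circ(c,*P,.004+L,.0085);f=circ(c,*P,.014,.02)
    for n,q in (("out",a),("in",b),("pintop",t),("flange",f)): print(n,q[0].round(4),q[1],np.round(q[2:],4))
    print("TCP-pin",(p[:2]-P).round(4),"z",p[2].round(4))
    return c
E
python3 -c "
from h import *
c=over('w19',np.array([.619,.3124]),.088)
cv2.imwrite('pics/w19b.png',cv2.resize(c['frame'],(768,576),interpolation=cv2.INTER_CUBIC))
"
```

```text
t 15.22 p [0.6167 0.3127 0.1205] xax [0.208 0.978 0.001] zax [ 0.002  0.001 -1.   ] F [-0.8 -0.2 -1. ] w 0.405 q [ 0.32  0.42  1.61  0.    1.1  -1.04]
t 15.28 p [0.6169 0.3124 0.1203] xax [0.208 0.978 0.001] zax [ 0.002  0.001 -1.   ] F [ 0.6 -0.4 -0.3] w 0.406 q [ 0.32  0.42  1.61 -0.    1.1  -1.04]
out [0.6169 0.3121] 57 [ 0.0005 -0.0003]
in [0.6165 0.3123] 60 [0. 0.]
pintop [0.6202 0.3105] 9 [ 0.0001 -0.    ]
flange [0.619  0.3124] 31 [ 0. -0.]
TCP-pin [-0.0022  0.0001] z 0.1204
```

View pics/w19b.png

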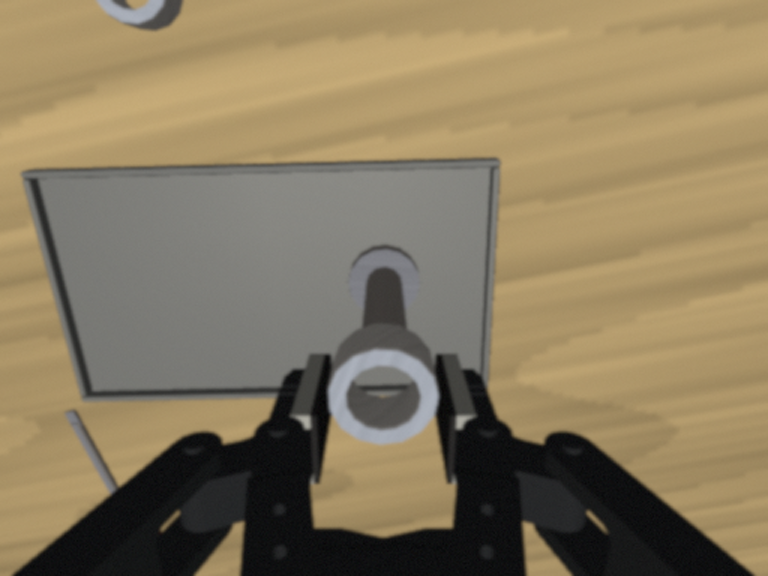

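Call:
carry_out(delta_rot=[[0,0.1,0]], linear=[[0.0023,0.0002,-0.015]], hand=[1])

```text
time_s: 15.4
eef_pos: [0.6193, 0.3131, 0.1059]
ee_rot: [0.0, 0.777, 0.629, 0.001]
contact_force: [-0.2, 0.3, -0.3]
gripper_width: 0.406
```

```bash
python3 -c "
from h import *
c=over('w20',np.array([.619,.3124]),.088)
"
```

```text
t 15.4 p [0.6193 0.3131 0.1059] xax [0.208 0.978 0.002] zax [ 0.002  0.001 -1.   ] F [-0.2  0.3 -0.3] w 0.406 q [ 0.32  0.44  1.62  0.    1.08 -1.04]
t 15.45 p [0.6175 0.3123 0.102 ] xax [ 0.208  0.978 -0.001] zax [-0.003 -0.001 -1.   ] F [-1.1  0.5 -2.8] w 0.403 q [ 0.32  0.45  1.62  0.    1.08 -1.04]
out [0.6204 0.3124] 59 [ 0.0003 -0.0003]
in [0.6202 0.3125] 60 [0.0002 0.0002]
pintop [0.6227 0.312 ] 19 [0.0004 0.0001]
flange [0.6191 0.3123] 33 [ 0.0003 -0.    ]
TCP-pin [-0.0006  0.0003] z 0.1039
```

```bash
python3 -c "
from h import *
for k in range(3): c=over('w21',np.array([.619,.3124]),.088)
" | grep -v out
```

```text
t 15.45 p [0.6175 0.3123 0.102 ] xax [ 0.208  0.978 -0.001] zax [-0.003 -0.001 -1.   ] F [-1.1  0.5 -2.8] w 0.403 q [ 0.32  0.45  1.62  0.    1.08 -1.04]
t 15.5 p [0.6165 0.3124 0.1018] xax [ 0.207  0.978 -0.002] zax [-0.005 -0.001 -1.   ] F [-0.2 -0.6 -1.1] w 0.405 q [ 0.32  0.44  1.62  0.    1.08 -1.04]
in [0.6174 0.312 ] 60 [0. 0.]
pintop [0.62   0.3124] 22 [0.0003 0.    ]
flange [0.6188 0.3124] 40 [ 0. -0.]
TCP-pin [-0.002 -0.   ] z 0.1019
t 15.5 p [0.6165 0.3124 0.1018] xax [ 0.207  0.978 -0.002] zax [-0.005 -0.001 -1.   ] F [-0.2 -0.6 -1.1] w 0.405 q [ 0.32  0.44  1.62  0.    1.08 -1.04]
t 15.55 p [0.6167 0.3127 0.1026] xax [ 0.207  0.978 -0.002] zax [-0.005 -0.001 -1.   ] F [-0.7 -0.7 -0.3] w 0.406 q [ 0.32  0.44  1.62  0.    1.08 -1.04]
in [0.6161 0.3121] 60 [0. 0.]
pintop [0.6191 0.3124] 22 [0.0003 0.0001]
flange [0.6188 0.3126] 42 [ 0.0003 -0.0003]
TCP-pin [-0.0024  0.0001] z 0.1022
t 15.55 p [0.6167 0.3127 0.1026] xax [ 0.207  0.978 -0.002] zax [-0.005 -0.001 -1.   ] F [-0.7 -0.7 -0.3] w 0.406 q [ 0.32  0.44  1.62  0.    1.08 -1.04]
t 15.6 p [0.6172 0.3129 0.1036] xax [ 0.207  0.978 -0.001] zax [-0.003 -0.    -1.   ] F [-0.9 -0.  -0.5] w 0.409 q [ 0.32  0.44  1.62  0.    1.08 -1.04]
in [0.6162 0.3124] 60 [0. 0.]
pintop [0.6196 0.3127] 23 [0.0003 0.    ]
flange [0.6187 0.3124] 40 [ 0.0003 -0.0002]
TCP-pin [-0.0021  0.0004] z 0.1031
```

Call:
carry_out(delta_rot=[[0,-0.1,0],[0,0,0],[0,0,0]], linear=[[0.0012,0,-0.0005],[0.0008,0,-0.0005],[0.0003,0,0]], hand=[1,1,1])

```text
time_s: 15.98
eef_pos: [0.6185, 0.3141, 0.1032]
ee_rot: [-0.0, 0.776, 0.63, -0.0]
contact_force: [0.0, -0.5, -0.4]
gripper_width: 0.405
```

```bash
python3 -c "
from h import *
for k in range(2): c=over('w21',np.array([.619,.3124]),.088)
" | grep -v out
```

```text
t 15.97 p [0.6185 0.3141 0.1032] xax [ 0.205  0.979 -0.   ] zax [-0.001 -0.    -1.   ] F [ 0.  -0.5 -0.4] w 0.405 q [ 0.32  0.45  1.62  0.    1.08 -1.04]
t 16.02 p [0.6185 0.3141 0.1033] xax [ 0.205  0.979 -0.   ] zax [-0.001 -0.    -1.   ] F [ 1.4 -0.1 -0.2] w 0.404 q [ 0.32  0.45  1.61  0.    1.08 -1.04]
in [0.6183 0.3137] 60 [0. 0.]
pintop [0.6213 0.3122] 23 [0.0002 0.    ]
flange [0.6192 0.3124] 38 [0.0001 0.    ]
TCP-pin [-0.0005  0.0017] z 0.1033
t 16.02 p [0.6185 0.3141 0.1033] xax [ 0.205  0.979 -0.   ] zax [-0.001 -0.    -1.   ] F [ 1.4 -0.1 -0.2] w 0.404 q [ 0.32  0.45  1.61  0.    1.08 -1.04]
t 16.07 p [0.6186 0.314  0.1032] xax [ 0.205  0.979 -0.   ] zax [-0.001 -0.    -1.   ] F [ 0.1 -0.2 -1. ] w 0.405 q [ 0.32  0.45  1.61  0.    1.08 -1.04]
in [0.6184 0.3138] 60 [0. 0.]
pintop [0.6214 0.3121] 24 [ 0.0002 -0.0001]
flange [0.6192 0.3123] 37 [0. 0.]
TCP-pin [-0.0005  0.0017] z 0.1033
```

Call:
carry_out(delta_rot=[[0,0,0],[0,0,0]], linear=[[0.0006,-0.0013,-0.0015],[0,0,-0.0015]], hand=[1,1])

```text
time_s: 16.32
eef_pos: [0.6194, 0.3126, 0.1004]
ee_rot: [0.0, 0.776, 0.63, 0.0]
contact_force: [-0.5, 0.6, -0.6]
gripper_width: 0.407
```

```bash
python3 -c "
from h import *
for k in range(2): c=over('w22',np.array([.619,.3124]),.088)
" | grep -v out
```

```text
t 16.32 p [0.6194 0.3126 0.1004] xax [0.205 0.979 0.   ] zax [ 0.  0. -1.] F [-0.5  0.6 -0.6] w 0.407 q [ 0.32  0.45  1.62 -0.    1.08 -1.04]
t 16.38 p [0.6193 0.3126 0.1002] xax [ 0.205  0.979 -0.   ] zax [-0. -0. -1.] F [-0.5  0.  -0.2] w 0.403 q [ 0.32  0.45  1.62  0.    1.08 -1.04]
in [0.6194 0.3123] 60 [0. 0.]
pintop [0.6211 0.3124] 23 [0.0002 0.0002]
flange [0.6192 0.3124] 39 [0.0003 0.    ]
TCP-pin [0.0004 0.0002] z 0.1003
t 16.38 p [0.6193 0.3126 0.1002] xax [ 0.205  0.979 -0.   ] zax [-0. -0. -1.] F [-0.5  0.  -0.2] w 0.403 q [ 0.32  0.45  1.62  0.    1.08 -1.04]
t 16.43 p [0.6192 0.3126 0.1002] xax [ 0.205  0.979 -0.   ] zax [-0. -0. -1.] F [-0.3 -0.1 -0.6] w 0.408 q [ 0.32  0.45  1.62  0.    1.08 -1.04]
in [0.6191 0.3123] 60 [0.0001 0.    ]
pintop [0.6209 0.3127] 24 [0.0002 0.0001]
flange [0.6191 0.3124] 38 [0. 0.]
TCP-pin [0.0003 0.0002] z 0.1002
```

Call:
carry_out(delta_rot=[[0,0,0],[0,0,0],[0,0,0],[0,0,0]], linear=[[0,0,-0.002],[0,0,-0.002],[0,0,-0.002],[0,0,-0.002]], hand=[1,1,1,1])

```text
time_s: 16.92
eef_pos: [0.6196, 0.3126, 0.0919]
ee_rot: [0.0, 0.776, 0.63, 0.0]
contact_force: [-0.6, 1.1, -0.6]
gripper_width: 0.409
```

```bash
python3 -c "
from h import *
c=over('w23',np.array([.619,.3124]),.088)
" | grep -v out
```

```text
t 16.93 p [0.6196 0.3126 0.0919] xax [0.205 0.979 0.   ] zax [ 0.  0. -1.] F [-0.6  1.1 -0.6] w 0.409 q [ 0.32  0.46  1.62 -0.    1.06 -1.04]
t 16.98 p [0.6194 0.3126 0.0915] xax [ 0.205  0.979 -0.   ] zax [-0. -0. -1.] F [-0.2  0.7 -0.1] w 0.403 q [ 0.32  0.46  1.62 -0.    1.06 -1.04]
in [0.6195 0.3123] 60 [0. 0.]
pintop [0.6209 0.3119] 40 [0.0002 0.    ]
flange [0.6188 0.3123] 35 [ 0.0003 -0.    ]
TCP-pin [0.0005 0.0002] z 0.0917
```

Call:
carry_out(delta_rot=[[0,0,0],[0,0,0],[0,0,0],[0,0,0],[0,0,0],[0,0,0],[0,0,0]], linear=[[-0.0003,0,-0.003],[0,0,-0.004],[0,0,-0.004],[0,0,-0.004],[0,0,-0.004],[0,0,-0.004],[0,0,-0.003]], hand=[1,1,1,1,1,1,1])

```text
time_s: 17.85
eef_pos: [0.6197, 0.3127, 0.0641]
ee_rot: [0.0, 0.776, 0.63, 0.001]
contact_force: [1.5, -0.6, -0.2]
gripper_width: 0.408
```

```bash
python3 -c "
from h import *
c=over('w24',np.array([.619,.3124]),.088)
" | grep -v out
```

```text
t 17.85 p [0.6197 0.3127 0.0641] xax [0.205 0.979 0.001] zax [ 0.001  0.    -1.   ] F [ 1.5 -0.6 -0.2] w 0.408 q [ 0.32  0.49  1.63 -0.    1.02 -1.04]
t 17.9 p [0.6194 0.3126 0.0636] xax [0.205 0.979 0.   ] zax [ 0.001  0.    -1.   ] F [ 1.2  0.3 -0.2] w 0.405 q [ 0.32  0.49  1.63 -0.    1.02 -1.04]
in [0.6196 0.3122] 43 [0.0002 0.    ]
pintop [0.6183 0.3126] 44 [0.0004 0.0004]
flange [0.6186 0.3124] 40 [ 0.0003 -0.0003]
TCP-pin [0.0005 0.0002] z 0.0638
```

Smooth. Continue down to TCP ≈ 0.028.

Call:
carry_out(delta_rot=[[0,0,0],[0,0,0],[0,0,0],[0,0,0],[0,0,0],[0,0,0],[0,0,0]], linear=[[-0.0004,0,-0.004],[0,0,-0.005],[0,0,-0.005],[0,0,-0.005],[0,0,-0.005],[0,0,-0.005],[0,0,-0.003]], hand=[1,1,1,1,1,1,1])

```text
time_s: 18.77
eef_pos: [0.6197, 0.3126, 0.0299]
ee_rot: [0.001, 0.776, 0.63, 0.001]
contact_force: [1.1, 0.4, -0.6]
gripper_width: 0.41
```

```bash
python3 -c "
from h import *
st()
"
```

```text
t 18.77 p [0.6197 0.3126 0.0299] xax [0.205 0.979 0.001] zax [ 0.002  0.    -1.   ] F [ 1.1  0.4 -0.6] w 0.41 q [ 0.32  0.54  1.64 -0.    0.96 -1.04]
```

Call:
carry_out(delta_rot=[[0,0,0],[0,0,0],[0,0,0],[0,0,0],[0,0,0]], linear=[[-0.0003,0,-0.003],[0,0,0],[0,0,0],[0,0,0],[0,0,0]], hand=[1,0,-0.1,-0.1,-0.1])

```text
time_s: 19.4
eef_pos: [0.6184, 0.3127, 0.0264]
ee_rot: [-0.0, 0.776, 0.63, 0.0]
contact_force: [0.8, 0.4, 0.8]
gripper_width: 0.551
```

```bash
python3 -c "
from h import *
st();c=look('wrist','w25')
cv2.imwrite('pics/w25b.png',cv2.resize(c['frame'],(768,576),interpolation=cv2.INTER_CUBIC))
for z in (.034,.040):print(circ(c,.619,.3124,z,.018))
"
```

```text
t 19.4 p [0.6184 0.3127 0.0264] xax [0.205 0.979 0.   ] zax [-0.  0. -1.] F [0.8 0.4 0.8] w 0.551 q [ 0.32  0.54  1.64  0.    0.96 -1.04]
(array([0.62083177, 0.3120423 ]), 49, np.float64(0.0005906607621591099), np.float64(-0.0005173550576644884))
(array([0.61792939, 0.31257456]), 49, np.float64(0.0010586308001720411), np.float64(-0.0010586308001720411))
```

View pics/w25b.png

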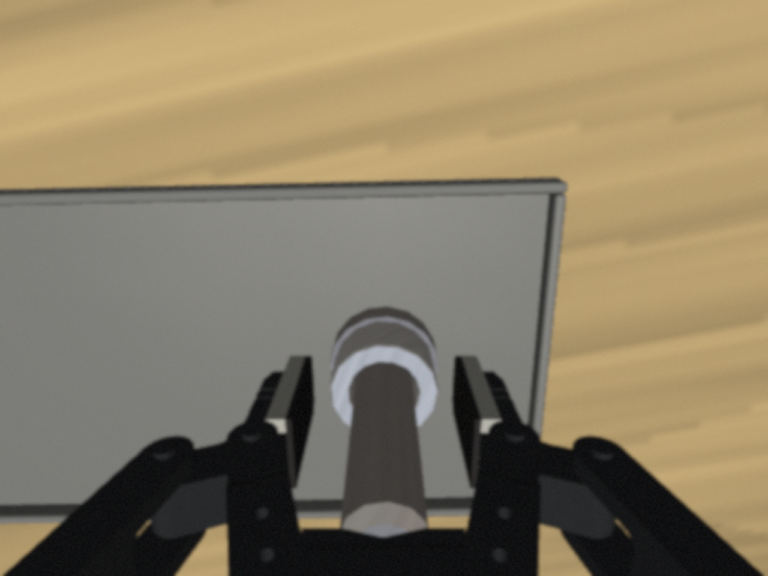

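Call:
carry_out(delta_rot=[[0,0,0],[0,0,0],[0,0,0],[0,0,0]], linear=[[0,0,0.03],[0,0,0.045],[0,0,0.045],[0,0,0]], hand=[-0.1,-0.1,-0.1,-0.2])

```text
time_s: 19.95
eef_pos: [0.6171, 0.3123, 0.1489]
ee_rot: [-0.0, 0.776, 0.63, -0.001]
contact_force: [0.2, -0.1, 0.4]
gripper_width: 0.595
```

```bash
python3 -c "
from h import *
st();c=look('wrist','w26');st()
for z in (.032,.034,.036,.040):print(z,circ(c,.619,.3124,z,.018)[:3],circ(c,.619,.3124,.092,.0085)[:2])
"
```

```text
t 19.95 p [0.6171 0.3123 0.1489] xax [ 0.205  0.979 -0.001] zax [-0.002 -0.001 -1.   ] F [ 0.2 -0.1  0.4] w 0.595 q [ 0.32  0.39  1.6   0.    1.16 -1.04]
t 20.0 p [0.6155 0.3117 0.1459] xax [ 0.205  0.979 -0.004] zax [-0.007 -0.002 -1.   ] F [-0.4 -0.3 -0.2] w 0.603 q [ 0.32  0.4   1.6   0.    1.16 -1.04]
0.032 (array([0.62110457, 0.31173741]), 54, np.float64(0.0003230656156667615)) (array([0.6186294 , 0.31247064]), 24)
0.034 (array([0.62063268, 0.31185491]), 53, np.float64(0.00031840328616103766)) (array([0.6186294 , 0.31247064]), 24)
0.036 (array([0.62009445, 0.31195094]), 53, np.float64(0.0004514360983417856)) (array([0.6186294 , 0.31247064]), 24)
0.04 (array([0.61919365, 0.31224244]), 51, np.float64(0.0005733983549018919)) (array([0.6186294 , 0.31247064]), 24)
```

Call:
carry_out(delta_rot=[[0,0,0],[0,0,0],[0,0,0],[0,0,0],[0,0,0],[0,0,0],[0,0,0],[0,0,0]], linear=[[-0.011,-0.058,0],[-0.011,-0.059,0],[-0.011,-0.059,0],[-0.011,-0.059,0],[-0.011,-0.059,0],[-0.011,-0.059,0],[-0.011,-0.059,0],[-0.011,-0.059,0]], hand=[-0.3,-0.3,-0.3,-0.3,-0.3,-0.3,-0.3,-0.3])

```text
time_s: 21.0
eef_pos: [0.5146, -0.1675, 0.1308]
ee_rot: [-0.009, 0.774, 0.634, -0.011]
contact_force: [0.3, -0.2, -0.1]
gripper_width: 0.653
```

```bash
python3 -c "
from h import *
st()"
```

```text
t 21.0 p [ 0.5146 -0.1675  0.1308] xax [ 0.197  0.98  -0.005] zax [-0.029  0.001 -1.   ] F [ 0.3 -0.2 -0.1] w 0.653 q [-0.5   0.12  1.97 -0.01  1.08 -1.86]
```

Call:
carry_out(delta_rot=[[0,-1.6,-0.4],[0,0,0],[0,0,0],[0,0,0],[0,0,0]], linear=[[-0.007,-0.052,0.006],[-0.007,-0.052,0.006],[-0.006,-0.048,0.005],[-0.003,-0.025,0.003],[0,0,0]], hand=[-0.3,-0.3,-0.3,-0.3,-0.3])

```text
time_s: 21.62
eef_pos: [0.4843, -0.35, 0.1418]
ee_rot: [-0.008, 0.778, 0.628, -0.001]
contact_force: [-0.0, 0.1, 0.2]
gripper_width: 0.653
```

```bash
python3 -c "
from h import *
st();c=look('wrist','w27');c=look('wrist','w27');st()
print(circ(c,.4885,-.358,.01,.02),circ(c,.4885,-.358,.076,.0085))"
```

```text
t 21.62 p [ 0.4843 -0.35    0.1418] xax [0.211 0.978 0.009] zax [-0.012  0.012 -1.   ] F [-0.   0.1  0.2] w 0.653 q [-0.8   0.21  1.83  0.    1.11 -2.15]
t 21.73 p [ 0.4846 -0.348   0.1416] xax [0.208 0.978 0.01 ] zax [-0.012  0.013 -1.   ] F [-0.4 -0.2 -0.3] w 0.649 q [-0.79  0.21  1.84  0.    1.11 -2.15]
(array([ 0.48872686, -0.36102889]), 60, np.float64(0.0002604132866911024), np.float64(-1.079386045970375e-05)) (array([ 0.48892491, -0.35933825]), 36, np.float64(0.00020037271520167987), np.float64(8.656283326700324e-05))
```

Call:
carry_out(delta_rot=[[-0.7,-0.7,0],[0,0,0],[0,0,0],[0,0,0]], linear=[[0.004,-0.012,-0.01],[0,0,-0.03],[0,0,-0.025],[0,0,-0.006]], hand=[-0.3,-0.3,-0.3,-0.3])

```text
time_s: 22.22
eef_pos: [0.4906, -0.356, 0.0669]
ee_rot: [0.001, 0.775, 0.632, 0.001]
contact_force: [-0.1, 0.3, -0.2]
gripper_width: 0.649
```

```bash
python3 -c "
from h import *
st();look('wrist','w28');c=look('wrist','w28');st()
print(circ(c,.4885,-.36,.01,.02),circ(c,.4885,-.36,.076,.0085))"
```

```text
t 22.23 p [ 0.4906 -0.356   0.0669] xax [0.201 0.98  0.   ] zax [ 0.002 -0.    -1.   ] F [-0.1  0.3 -0.2] w 0.649 q [-0.8   0.32  1.86  0.    0.96 -2.16]
t 22.32 p [ 0.4911 -0.3567  0.0683] xax [ 0.202  0.979 -0.001] zax [ 0.003 -0.001 -1.   ] F [ 0.1 -0.5  0.6] w 0.648 q [-0.8   0.32  1.86  0.    0.96 -2.16]
(array([ 0.48899769, -0.36109595]), 50, np.float64(0.00029475381377762344), np.float64(4.297659312875804e-05)) (array([ 0.48844799, -0.35983566]), 36, np.float64(0.00024603859141106646), np.float64(0.00013558442958575955))
```

Call:
carry_out(delta_rot=[[0,0.15,0.1],[0,0,0],[0,0,0]], linear=[[-0.0024,-0.0036,-0.01],[0,0,-0.01],[0,0,-0.006]], hand=[-0.3,-0.3,-0.3])

```text
time_s: 22.7
eef_pos: [0.4903, -0.3619, 0.0438]
ee_rot: [0.004, 0.774, 0.633, -0.0]
contact_force: [-0.7, 0.1, -0.0]
gripper_width: 0.651
```

Call:
carry_out(delta_rot=[[0,0,0],[0,0,0],[0,0,0],[0,0,0],[0,0,0]], linear=[[0,0,0],[0,0,0],[0,0,0],[0,0,0],[0,0,0]], hand=[0,1,1,1,1], force=60)

```text
time_s: 23.32
eef_pos: [0.4902, -0.3619, 0.0435]
ee_rot: [0.004, 0.774, 0.633, -0.0]
contact_force: [-0.4, 0.6, -2.3]
gripper_width: 0.211
```

```bash
python3 -c "
from h import *
st();c=look('wrist','w29');st()
print(circ(c,.4885,-.36,.01,.02),circ(c,.4885,-.36,.076,.0085))"
```

```text
t 23.32 p [ 0.4902 -0.3619  0.0435] xax [ 0.199  0.98  -0.005] zax [ 0.004 -0.006 -1.   ] F [-0.4  0.6 -2.3] w 0.211 q [-0.8   0.36  1.86 -0.    0.92 -2.17]
t 23.38 p [ 0.4902 -0.3619  0.0435] xax [ 0.199  0.98  -0.005] zax [ 0.004 -0.006 -1.   ] F [-0.1  0.3 -0.6] w 0.214 q [-0.8   0.36  1.86 -0.    0.92 -2.17]
(array([ 0.48827301, -0.36173307]), 51, np.float64(0.0002767706105186937), np.float64(-0.00010854949198406752)) (array([ 0.48756138, -0.36157507]), 41, np.float64(0.00030343552326378073), np.float64(0.00030343552326378073))
```

Call:
carry_out(delta_rot=[[0.3,0.2,-0.3],[0,0,0],[0,0,0],[0,0,0],[0,0,0],[0,0,0],[0,0,0],[0,0,0]], linear=[[0,0,0.03],[0.001,0.045,0.015],[0.001,0.05,0.002],[0.001,0.05,0.002],[0.001,0.05,0.002],[0.001,0.05,0.002],[0.001,0.05,0.001],[0.001,0.04,0]], hand=[1,1,1,1,1,1,1,1])

```text
time_s: 24.38
eef_pos: [0.4943, -0.0191, 0.0975]
ee_rot: [-0.001, 0.778, 0.628, 0.0]
contact_force: [0.1, -0.6, -1.8]
gripper_width: 0.214
```

```bash
python3 -c "
from h import *
st();look('wrist','w30');pin('w30',.076,.0435)"
```

```text
t 24.38 p [ 0.4943 -0.0191  0.0975] xax [0.212 0.977 0.002] zax [-0.     0.002 -1.   ] F [ 0.1 -0.6 -1.8] w 0.214 q [-0.24  0.05  2.12  0.    0.98 -1.6 ]
t 24.43 p [ 0.4935 -0.0152  0.0971] xax [0.21  0.978 0.005] zax [-0.002  0.005 -1.   ] F [-1.8  3.1 -2.3] w 0.216 q [-0.24  0.05  2.12  0.01  0.98 -1.6 ]
t 24.48 p [ 0.4938 -0.0175  0.0971] xax [0.208 0.978 0.003] zax [-0.002  0.003 -1.   ] F [-0.5 -0.2 -2.4] w 0.215 q [-0.24  0.05  2.12  0.    0.98 -1.61]
TCPg [-86.96 -13.33] z 0.0971 flange [-89.34 -11.95] 50 0.0003 top [-88.97 -12.76] 54 0.0005
```

Call:
carry_out(delta_rot=[[-0.2,-0.1,0],[0,0,0],[0,0,0],[0,0,0],[0,0,0]], linear=[[0.0025,0.01,-0.01],[0,0.001,-0.015],[0,0,-0.01],[0,0,-0.005],[0,0,-0.003]], hand=[1,1,1,1,1])

```text
time_s: 25.1
eef_pos: [0.4956, -0.0079, 0.0498]
ee_rot: [-0.0, 0.778, 0.628, -0.001]
contact_force: [-0.7, 0.4, -2.3]
gripper_width: 0.212
```

```bash
python3 -c "
from h import *
pin('w31',.076,.0435)"
```

```text
t 25.1 p [ 0.4956 -0.0079  0.0498] xax [ 0.211  0.978 -0.001] zax [-0.002 -0.001 -1.   ] F [-0.7  0.4 -2.3] w 0.212 q [-0.22  0.13  2.13 -0.    0.88 -1.58]
t 25.15 p [ 0.4953 -0.0079  0.0494] xax [ 0.211  0.978 -0.001] zax [-0.003 -0.001 -1.   ] F [-0.7  0.1 -1.8] w 0.217 q [-0.22  0.13  2.13 -0.    0.88 -1.58]
TCPg [-86.92  -4.7 ] z 0.0496 flange [-88.78  -4.65] 50 0.0003 top [-87.98  -5.04] 60 0.0007
```

Call:
carry_out(delta_rot=[[0,-0.1,0.3],[0,0,0],[0,0,0],[0,0,0]], linear=[[0.0009,0.0045,0.002],[0.0098,-0.0019,0],[0.0098,-0.002,0],[0.0045,-0.001,0]], hand=[1,1,1,1])

```text
time_s: 25.65
eef_pos: [0.5234, -0.0088, 0.053]
ee_rot: [0.001, 0.776, 0.63, 0.0]
contact_force: [0.4, 0.8, -0.8]
gripper_width: 0.211
```

```bash
python3 -c "
from h import *
pin('w32',.076,.0435)"
```

```text
t 25.65 p [ 0.5234 -0.0088  0.053 ] xax [ 0.205  0.979 -0.001] zax [ 0.002 -0.002 -1.   ] F [ 0.4  0.8 -0.8] w 0.211 q [-0.21  0.18  2.07 -0.    0.89 -1.57]
t 25.7 p [ 0.5239 -0.0089  0.0532] xax [ 0.206  0.979 -0.001] zax [ 0.003 -0.002 -1.   ] F [ 0.4  0.3 -1.8] w 0.211 q [-0.21  0.18  2.07 -0.    0.89 -1.57]
TCPg [-59.17   0.15] z 0.0531 flange [-61.28   0.17] 51 0.0003 top [-60.9  -0.2] 60 0.0007
```

Call:
carry_out(delta_rot=[[0,0.15,0],[0,0,0],[0,0,0]], linear=[[0.0059,-0.0013,-0.0013],[0.0059,-0.0012,0],[0.0059,-0.0012,0]], hand=[1,1,1])

```text
time_s: 26.08
eef_pos: [0.5423, -0.0128, 0.0515]
ee_rot: [0.0, 0.776, 0.63, -0.001]
contact_force: [-0.7, -0.8, -1.3]
gripper_width: 0.213
```

```bash
python3 -c "
from h import *
pin('w33',.076,.0435)"
```

```text
t 26.07 p [ 0.5423 -0.0128  0.0515] xax [ 0.205  0.979 -0.002] zax [-0.    -0.002 -1.   ] F [-0.7 -0.8 -1.3] w 0.213 q [-0.21  0.22  2.02 -0.    0.9  -1.57]
t 26.12 p [ 0.5432 -0.0131  0.0518] xax [ 0.206  0.979 -0.002] zax [ 0.001 -0.002 -1.   ] F [-0.1 -0.6 -1.7] w 0.214 q [-0.21  0.22  2.02 -0.    0.9  -1.57]
TCPg [-39.6    0.05] z 0.0516 flange [-42.19   0.06] 51 0.0003 top [-42.01  -0.24] 52 0.0005
```

Call:
carry_out(delta_rot=[[0,0,0],[0,0,0],[0,0,0],[0,0,0]], linear=[[0.0049,-0.001,0],[0.0049,-0.001,0],[0.0049,-0.001,0],[0.0049,-0.001,0]], hand=[1,1,1,1])

```text
time_s: 26.62
eef_pos: [0.5638, -0.0173, 0.0516]
ee_rot: [0.001, 0.776, 0.63, -0.0]
contact_force: [0.7, -0.1, -2.2]
gripper_width: 0.21
```

Call:
carry_out(delta_rot=[[0,0,0],[0,0,0],[0,0,0],[0,0,0]], linear=[[0.0036,-0.0007,0],[0.0032,-0.0006,0],[0.0025,-0.0005,0],[0.002,-0.0004,0]], hand=[1,1,1,1])

```text
time_s: 27.12
eef_pos: [0.5759, -0.0196, 0.0515]
ee_rot: [0.001, 0.776, 0.63, -0.0]
contact_force: [0.4, 0.5, -2.0]
gripper_width: 0.213
```

```bash
python3 -c "
from h import *
pin('w34',.076,.0435)"
```

```text
t 27.12 p [ 0.5759 -0.0196  0.0515] xax [ 0.206  0.979 -0.002] zax [ 0.    -0.002 -1.   ] F [ 0.4  0.5 -2. ] w 0.213 q [-0.21  0.29  1.94 -0.    0.92 -1.57]
t 27.18 p [ 0.5762 -0.0197  0.0516] xax [ 0.206  0.979 -0.002] zax [ 0.001 -0.002 -1.   ] F [-0.5 -0.2 -2.1] w 0.215 q [-0.21  0.29  1.94 -0.    0.92 -1.57]
TCPg [-5.59  0.27] z 0.0515 flange [-4.85  0.2 ] 40 0.0003 top [-8.17 -0.1 ] 42 0.0004
```

Call:
carry_out(delta_rot=[[0,0,0],[0,0,0]], linear=[[0.0018,-0.0004,0],[0.0015,-0.0003,0]], hand=[1,1])

```text
time_s: 27.42
eef_pos: [0.5785, -0.0203, 0.0512]
ee_rot: [-0.0, 0.776, 0.63, -0.001]
contact_force: [-2.8, -0.1, 0.3]
gripper_width: 0.218
```

Call:
carry_out(delta_rot=[[0,0,0]], linear=[[0.0015,-0.0003,0]], hand=[1])

```text
time_s: 27.55
eef_pos: [0.5788, -0.0203, 0.051]
ee_rot: [-0.002, 0.776, 0.63, -0.003]
contact_force: [-4.2, 0.9, 0.8]
gripper_width: 0.217
```

Call:
carry_out(delta_rot=[[0,0,0]], linear=[[0.0015,-0.0003,0]], hand=[1])

```text
time_s: 27.68
eef_pos: [0.579, -0.0203, 0.0508]
ee_rot: [-0.003, 0.776, 0.63, -0.004]
contact_force: [-5.5, 0.5, 2.2]
gripper_width: 0.218
```

```bash
python3 -c "
from h import *
pin('w35',.076,.0435)"
```

```text
t 27.68 p [ 0.579  -0.0203  0.0508] xax [ 0.205  0.979 -0.002] zax [-0.01 -0.   -1.  ] F [-5.5  0.5  2.2] w 0.218 q [-0.21  0.3   1.92 -0.    0.93 -1.57]
t 27.73 p [ 0.579  -0.0203  0.0508] xax [ 0.205  0.979 -0.002] zax [-0.011 -0.    -1.   ] F [-5.4  1.3  2.5] w 0.213 q [-0.21  0.3   1.92 -0.    0.93 -1.57]
TCPg [-2.58  0.25] z 0.0508 flange [-2.3   0.17] 46 0.0003 top [-4.46 -0.11] 42 0.0003
```

Call:
carry_out(delta_rot=[[0,-0.5,0],[0,0,0],[0,0,0],[0,0,0],[0,0,0]], linear=[[-0.004,0.0008,0.0004],[-0.006,0.0012,0],[-0.007,0.0015,0],[-0.007,0.0015,0],[-0.006,0.0012,0]], hand=[1,1,1,1,1])

```text
time_s: 28.35
eef_pos: [0.5497, -0.0142, 0.0518]
ee_rot: [0.002, 0.776, 0.63, 0.002]
contact_force: [0.3, 0.1, -1.9]
gripper_width: 0.217
```

```bash
python3 -c "
from h import *
pin('w36',.076,.0435)"
```

```text
t 28.35 p [ 0.5497 -0.0142  0.0518] xax [0.206 0.979 0.   ] zax [ 0.006 -0.001 -1.   ] F [ 0.3  0.1 -1.9] w 0.217 q [-0.21  0.23  2.01  0.    0.9  -1.57]
t 28.4 p [ 0.5488 -0.0139  0.0516] xax [0.205 0.979 0.   ] zax [ 0.005 -0.001 -1.   ] F [-0.2 -0.3 -2.6] w 0.211 q [-0.21  0.23  2.01  0.    0.9  -1.57]
TCPg [-33.04   0.3 ] z 0.0517 flange [-35.53   0.39] 49 0.0012 top [-35.16  -0.08] 41 0.0003
```

Call:
carry_out(delta_rot=[[0,0.3,0],[0,0,0],[0,0,0],[0,0,0],[0,0,0],[0,0,0]], linear=[[-0.0108,0.0022,0],[-0.0108,0.0022,0],[-0.0108,0.0022,0],[-0.0108,0.0022,0],[-0.009,0.0018,0],[0,0,0.02]], hand=[1,1,1,1,1,1])

```text
time_s: 29.15
eef_pos: [0.4903, -0.002, 0.07]
ee_rot: [-0.002, 0.776, 0.63, -0.002]
contact_force: [0.8, 0.5, -2.9]
gripper_width: 0.218
```

Call:
carry_out(delta_rot=[[0,0,0],[0,0,0],[0,0,0],[0,0,0],[0,0,0],[0,0,0],[0,0,0]], linear=[[0,0,0.02],[0.02,0.042,0.015],[0.021,0.044,0],[0.021,0.044,0],[0.021,0.044,0],[0.021,0.044,0],[0.009,0.018,0]], hand=[1,1,1,1,1,1,1])

```text
time_s: 30.02
eef_pos: [0.6051, 0.2399, 0.1088]
ee_rot: [0.001, 0.778, 0.629, 0.0]
contact_force: [0.0, -0.1, -2.5]
gripper_width: 0.212
```

```bash
python3 -c "
from h import *
st();look('wrist','w37');c=look('wrist','w37');s,M=st();p=s['eef_pos']
print(circ(c,p[0]-.0022,p[1]+.0004,p[2]-.0435+.01,.02))
for z in (.034,):print(circ(c,.619,.3124,z,.018)[:3])"
```

```text
t 30.02 p [0.6051 0.2399 0.1088] xax [ 0.21   0.978 -0.   ] zax [ 0.002 -0.001 -1.   ] F [ 0.  -0.1 -2.5] w 0.212 q [ 0.22  0.35  1.73 -0.    1.06 -1.14]
t 30.12 p [0.6049 0.2395 0.1087] xax [ 0.209  0.978 -0.   ] zax [ 0.001 -0.001 -1.   ] F [-0.1 -0.3 -2.9] w 0.212 q [ 0.22  0.35  1.73 -0.    1.06 -1.14]
(array([0.60378185, 0.24168979]), 40, np.float64(0.00025986117325533034), np.float64(-8.431466471113189e-06))
(array([0.6207692 , 0.31202757]), 50, np.float64(0.0005255067862883402))
```

Call:
carry_out(delta_rot=[[0,0,0],[0,0,0],[0,0,0],[0,0,0],[0,0,0]], linear=[[0.001,0,-0.015],[0,0,-0.017],[0,0,-0.013],[0,0,-0.006],[0,0,-0.003]], hand=[1,1,1,1,1])

```text
time_s: 30.75
eef_pos: [0.6032, 0.2359, 0.0488]
ee_rot: [-0.0, 0.778, 0.628, -0.002]
contact_force: [0.1, 0.5, -3.3]
gripper_width: 0.217
```

Call:
carry_out(delta_rot=[[0,0,0]], linear=[[0,0,-0.001]], hand=[1])

```text
time_s: 30.88
eef_pos: [0.6032, 0.2358, 0.0476]
ee_rot: [-0.0, 0.779, 0.628, -0.002]
contact_force: [-0.2, -0.4, 0.6]
gripper_width: 0.22
```

```bash
python3 -c "
from h import *
st()"
```

```text
t 30.88 p [0.6032 0.2358 0.0476] xax [ 0.212  0.977 -0.003] zax [-0.004 -0.002 -1.   ] F [-0.2 -0.4  0.6] w 0.22 q [ 0.22  0.43  1.75 -0.    0.96 -1.14]
```

Just touching the floor at TCP 0.0476 as expected. Release and rise.

Call:
carry_out(delta_rot=[[0.1,-0.2,0],[0,0,0],[0,0,0],[0,0,0]], linear=[[0,0,-0.0008],[0,0,0],[0,0,0],[0,0,0]], hand=[1,0,-0.2,-0.3])

```text
time_s: 31.38
eef_pos: [0.6057, 0.2365, 0.0504]
ee_rot: [0.002, 0.778, 0.628, 0.003]
contact_force: [0.2, -0.1, -0.4]
gripper_width: 0.649
```

Call:
carry_out(delta_rot=[[0,0,0],[0,0,0],[0,0,0],[0,0,0]], linear=[[0,0,0.03],[0,0,0.04],[0,0,0.035],[0,0,0]], hand=[-0.3,-0.3,-0.3,-0.3])

```text
time_s: 31.88
eef_pos: [0.6056, 0.2365, 0.1588]
ee_rot: [0.002, 0.778, 0.628, 0.003]
contact_force: [-0.7, -0.1, 0.9]
gripper_width: 0.65
```

```bash
python3 -c "
from h import *
st();look('wrist','w38');c=look('wrist','w38');st()
for q in (circ(c,.602,.237,.014,.02),circ(c,.602,.237,.08,.0085)):print(q)
sleeve(c,.454,.231)
"
```

```text
t 31.88 p [0.6056 0.2365 0.1588] xax [0.212 0.977 0.002] zax [ 0.007  0.001 -1.   ] F [-0.7 -0.1  0.9] w 0.65 q [ 0.22  0.29  1.71 -0.    1.14 -1.14]
t 31.98 p [0.6031 0.2359 0.1543] xax [ 0.212  0.977 -0.001] zax [-0.001 -0.001 -1.   ] F [-0.1 -0.  -0.4] w 0.65 q [ 0.22  0.3   1.71 -0.    1.14 -1.14]
(array([0.60175613, 0.23633096]), 35, np.float64(0.00030409470997029217), np.float64(-0.0002910451369409067))
(array([0.60173942, 0.23627066]), 23, np.float64(4.313413832670969e-05), np.float64(-1.6100447073350357e-05))
sleeve [0.4649 0.2317] 9 [ 0.0002 -0.0002]
sleeve [0.4492 0.2319] 15 [0.0006 0.    ]
```

Call:
carry_out(delta_rot=[[0,0,0],[0,0,0],[0,0,0],[0,0,0],[0,0,0]], linear=[[-0.04,-0.001,0],[-0.045,-0.001,0],[-0.04,0,0],[-0.012,0,0],[0,0,0]], hand=[-0.3,-0.3,-0.3,-0.3,-0.3])

```text
time_s: 32.6
eef_pos: [0.4579, 0.2319, 0.1436]
ee_rot: [-0.003, 0.779, 0.627, -0.008]
contact_force: [-0.2, -0.4, 0.6]
gripper_width: 0.648
```

```bash
python3 -c "
from h import *
st();look('wrist','w39');c=look('wrist','w39');st()
sleeve(c,.454,.231);sleeve(c,.462,.095)
print(proj(c,[.454,.231,.02])*1.5)
cv2.imwrite('pics/w39b.png',cv2.resize(c['frame'],(768,576),interpolation=cv2.INTER_CUBIC))
"
```

```text
t 32.6 p [0.4579 0.2319 0.1436] xax [ 0.213  0.977 -0.008] zax [-0.016 -0.005 -1.   ] F [-0.2 -0.4  0.6] w 0.648 q [ 0.27  0.03  2.04 -0.    1.09 -1.08]
t 32.7 p [0.4591 0.2318 0.1441] xax [ 0.214  0.977 -0.008] zax [-0.015 -0.005 -1.   ] F [ 0.2  0.2 -0.3] w 0.648 q [ 0.27  0.03  2.03 -0.    1.09 -1.08]
sleeve [0.4502 0.229 ] 8 [0.0004 0.    ]
sleeve [0.454 0.231] 0 [nan nan]
sleeve [0.4629 0.096 ] 43 [ 0.0003 -0.0003]
sleeve [0.4626 0.0965] 43 [0.0001 0.    ]
[[382.2025991  262.30567089]]
  return _methods._mean(a, axis=axis, dtype=dtype,
  ret = ret.dtype.type(ret / rcount)
```

View pics/w39b.png

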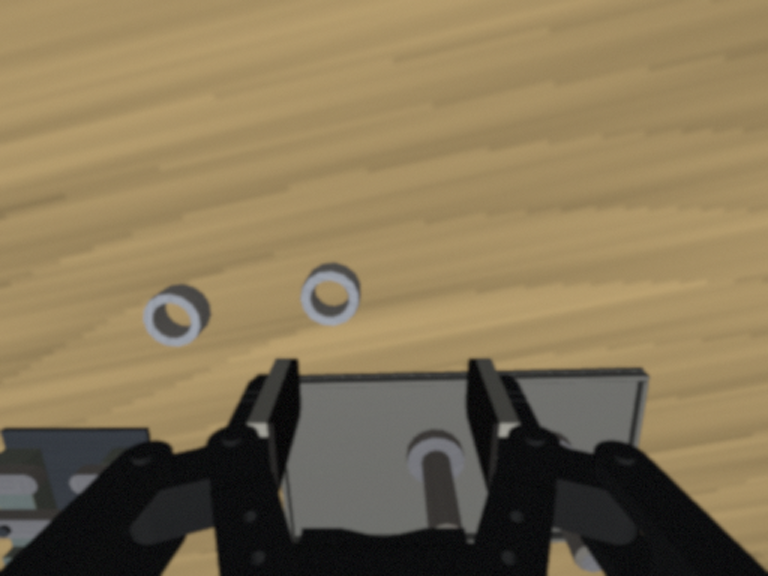

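```bash
python3 -c "
from h import *
c=load('w39');p=plane(c,[331/1.5,298/1.5],.02)[0];print(p);sleeve(c,p[0],p[1])"
```

```text
[0.46933729 0.19611758 0.02      ]
sleeve [0.47   0.1952] 47 [ 0.0003 -0.0003]
sleeve [0.4691 0.195 ] 41 [0.0001 0.0001]
```

Call:
carry_out(delta_rot=[[0.3,-0.85,-0.4],[0,0,0],[0,0,0],[0,0,0],[0,0,0]], linear=[[0.0105,-0.034,0],[0,0,-0.03],[0,0,-0.04],[0,0,-0.02],[0,0,-0.006]], hand=[-0.2,-0.2,-0.2,-0.2,-0.2])

```text
time_s: 33.33
eef_pos: [0.4791, 0.1962, 0.0479]
ee_rot: [0.002, 0.782, 0.623, 0.004]
contact_force: [-0.5, -0.7, 0.0]
gripper_width: 0.599
```

```bash
python3 -c "
from h import *
st();look('wrist','w40');c=look('wrist','w40');st()
sleeve(c,.4695,.195)"
```

```text
t 33.33 p [0.4791 0.1962 0.0479] xax [0.224 0.975 0.004] zax [ 0.01   0.002 -1.   ] F [-0.5 -0.7  0. ] w 0.599 q [ 0.19  0.17  2.09  0.    0.87 -1.15]
t 33.42 p [0.4792 0.1964 0.0487] xax [0.223 0.975 0.005] zax [ 0.01   0.002 -1.   ] F [ 0.2  0.6 -0.6] w 0.599 q [ 0.19  0.17  2.09  0.    0.87 -1.15]
sleeve [0.47  0.195] 46 [ 0.0006 -0.0006]
sleeve [0.4693 0.1948] 55 [0.0001 0.0001]
```

Call:
carry_out(delta_rot=[[-0.1,0.5,1.0],[0,0,0],[0,0,0],[0,0,0]], linear=[[-0.0085,-0.0013,-0.004],[0,0,-0.012],[0,0,-0.01],[0,0,-0.004]], hand=[-0.2,-0.2,-0.2,-0.2])

```text
time_s: 33.92
eef_pos: [0.4725, 0.1956, 0.0197]
ee_rot: [0.002, 0.776, 0.631, 0.003]
contact_force: [-0.3, -0.6, -0.8]
gripper_width: 0.602
```

```bash
python3 -c "
from h import *
st();look('wrist','w41');c=look('wrist','w41');st()
sleeve(c,.4695,.195)"
```

```text
t 33.92 p [0.4725 0.1956 0.0197] xax [0.205 0.979 0.003] zax [ 0.007  0.002 -1.   ] F [-0.3 -0.6 -0.8] w 0.602 q [ 0.19  0.21  2.11  0.    0.82 -1.17]
t 34.02 p [0.4724 0.1956 0.0198] xax [0.205 0.979 0.003] zax [ 0.006  0.002 -1.   ] F [ 0.1  0.3 -0.6] w 0.6 q [ 0.19  0.21  2.11  0.    0.82 -1.17]
sleeve [0.4702 0.195 ] 42 [ 0.0005 -0.0005]
sleeve [0.4692 0.1948] 55 [0.0001 0.    ]
```

Call:
carry_out(delta_rot=[[-0.1,0.35,0],[0,0,0],[0,0,0],[0,0,0],[0,0,0],[0,0,0]], linear=[[-0.003,-0.0007,-0.0075],[0,0,-0.0045],[0,0,-0.0002],[0,0,0],[0,0,0],[0,0,0]], hand=[-0.2,-0.2,0.3,1,1,1], force=40)

```text
time_s: 34.78
eef_pos: [0.47, 0.195, 0.0075]
ee_rot: [0.0, 0.776, 0.63, 0.001]
contact_force: [-0.4, -1.0, -0.4]
gripper_width: 0.404
```

```bash
python3 -c "
from h import *
st();c=look('wrist','w42')
sleeve(c,.4695,.195);st()"
```

```text
t 34.77 p [0.47   0.195  0.0075] xax [0.205 0.979 0.   ] zax [ 0.001  0.    -1.   ] F [-0.4 -1.  -0.4] w 0.404 q [ 0.19  0.23  2.11 -0.    0.8  -1.17]
sleeve [0.4704 0.1946] 45 [ 0.0003 -0.    ]
sleeve [0.4696 0.1947] 58 [0. 0.]
t 34.83 p [0.47   0.195  0.0075] xax [0.205 0.979 0.   ] zax [ 0.001  0.    -1.   ] F [0.  0.1 0.1] w 0.405 q [ 0.19  0.23  2.11 -0.    0.8  -1.17]
```

Call:
carry_out(delta_rot=[[0,0,0],[0,0,0],[0,0,0],[0,0,0],[0,0,0],[0,0,0],[0,0,0]], linear=[[0,0,0.05],[0,0,0.04],[0.04,0.013,0.006],[0.045,0.014,0],[0.03,0.009,0],[0.012,0.004,0],[0.002,0,0]], hand=[1,1,1,1,1,1,1])

```text
time_s: 35.7
eef_pos: [0.5993, 0.2356, 0.1053]
ee_rot: [-0.0, 0.776, 0.631, -0.001]
contact_force: [-0.3, -0.4, -0.3]
gripper_width: 0.407
```

```bash
python3 -c "
from h import *
look('wrist','w43');look('wrist','w43')
for k in range(2): c=over('w43',np.array([.6018,.2363]),.076,.0025)
" | grep -v out
```

```text
t 35.8 p [0.5985 0.2353 0.1053] xax [ 0.205  0.979 -0.002] zax [-0.003 -0.001 -1.   ] F [ 0.1 -0.4 -0.1] w 0.408 q [ 0.22  0.34  1.75 -0.    1.05 -1.15]
t 35.85 p [0.5983 0.2353 0.1053] xax [ 0.205  0.979 -0.002] zax [-0.003 -0.001 -1.   ] F [ 0.  -0.1 -0.1] w 0.402 q [ 0.22  0.34  1.75 -0.    1.05 -1.15]
in [0.5982 0.235 ] 60 [0.0002 0.    ]
pintop [0.6009 0.2376] 14 [0.0003 0.    ]
flange [0.6016 0.2363] 42 [ 0.0003 -0.0003]
TCP-pin [-0.0034 -0.001 ] z 0.1053
t 35.85 p [0.5983 0.2353 0.1053] xax [ 0.205  0.979 -0.002] zax [-0.003 -0.001 -1.   ] F [ 0.  -0.1 -0.1] w 0.402 q [ 0.22  0.34  1.75 -0.    1.05 -1.15]
t 35.9 p [0.5983 0.2353 0.1055] xax [ 0.205  0.979 -0.001] zax [-0.003 -0.001 -1.   ] F [ 0.  -0.4 -0.7] w 0.403 q [ 0.22  0.34  1.75 -0.    1.05 -1.15]
in [0.5979 0.235 ] 60 [0. 0.]
pintop [0.6008 0.2375] 14 [0.0002 0.    ]
flange [0.6016 0.2364] 42 [ 0.0003 -0.0002]
TCP-pin [-0.0035 -0.001 ] z 0.1054
```

Call:
carry_out(delta_rot=[[0,-0.15,0],[0,0,0],[0,0,0],[0,0,0]], linear=[[0.0034,0.0013,-0.003],[0,0,-0.005],[0,0,-0.003],[0,0,-0.001]], hand=[1,1,1,1])

```text
time_s: 36.4
eef_pos: [0.6002, 0.2364, 0.0925]
ee_rot: [0.0, 0.776, 0.631, -0.001]
contact_force: [0.5, 0.2, -0.3]
gripper_width: 0.405
```

```bash
python3 -c "
from h import *
for k in range(2): c=over('w44',np.array([.6018,.2363]),.076,.0025)
" | grep -v out
```

```text
t 36.4 p [0.6002 0.2364 0.0925] xax [ 0.205  0.979 -0.001] zax [-0.001 -0.001 -1.   ] F [ 0.5  0.2 -0.3] w 0.405 q [ 0.22  0.36  1.75 -0.    1.03 -1.15]
t 36.45 p [0.6002 0.2364 0.0924] xax [ 0.205  0.979 -0.001] zax [-0.001 -0.001 -1.   ] F [-0.2 -0.3 -0.4] w 0.402 q [ 0.22  0.36  1.75 -0.    1.03 -1.15]
in [0.5999 0.2361] 60 [0.0001 0.    ]
pintop [0.6033 0.2359] 22 [ 0.0003 -0.0001]
flange [0.6017 0.2363] 33 [ 0. -0.]
TCP-pin [-0.0016  0.0001] z 0.0924
t 36.45 p [0.6002 0.2364 0.0924] xax [ 0.205  0.979 -0.001] zax [-0.001 -0.001 -1.   ] F [-0.2 -0.3 -0.4] w 0.402 q [ 0.22  0.36  1.75 -0.    1.03 -1.15]
t 36.5 p [0.6003 0.2364 0.0926] xax [ 0.205  0.979 -0.001] zax [-0.001 -0.001 -1.   ] F [ 0.5 -0.6 -0.9] w 0.405 q [ 0.22  0.36  1.75 -0.    1.03 -1.15]
in [0.5997 0.2361] 60 [0. 0.]
pintop [0.6032 0.2358] 24 [0.0003 0.    ]
flange [0.6017 0.2363] 33 [ 0. -0.]
TCP-pin [-0.0015  0.0001] z 0.0925
```

Call:
carry_out(delta_rot=[[0,0,0],[0,0,0]], linear=[[0.0018,0.0002,-0.0005],[0,0,-0.0005]], hand=[1,1])

```text
time_s: 36.75
eef_pos: [0.6026, 0.2367, 0.0919]
ee_rot: [0.0, 0.776, 0.631, -0.0]
contact_force: [0.4, 0.3, -0.6]
gripper_width: 0.404
```

```bash
python3 -c "
from h import *
for k in range(2): c=over('w45',np.array([.6018,.2363]),.076,.0025)
" | grep -v out
```

```text
t 36.75 p [0.6026 0.2367 0.0919] xax [ 0.205  0.979 -0.001] zax [-0.    -0.001 -1.   ] F [ 0.4  0.3 -0.6] w 0.404 q [ 0.22  0.37  1.74 -0.    1.03 -1.15]
t 36.8 p [0.6025 0.2367 0.0918] xax [ 0.205  0.979 -0.001] zax [-0.001 -0.001 -1.   ] F [ 0.8 -0.7 -0.7] w 0.403 q [ 0.22  0.37  1.74 -0.    1.03 -1.15]
in [0.6022 0.2364] 60 [0.0001 0.    ]
pintop [0.6047 0.2353] 24 [0.0003 0.0001]
flange [0.6017 0.2363] 36 [ 0.0003 -0.0003]
TCP-pin [0.0007 0.0004] z 0.0919
t 36.8 p [0.6025 0.2367 0.0918] xax [ 0.205  0.979 -0.001] zax [-0.001 -0.001 -1.   ] F [ 0.8 -0.7 -0.7] w 0.403 q [ 0.22  0.37  1.74 -0.    1.03 -1.15]
t 36.85 p [0.6024 0.2367 0.0918] xax [ 0.205  0.979 -0.001] zax [-0.001 -0.001 -1.   ] F [ 0.  -0.5 -1.1] w 0.404 q [ 0.22  0.37  1.74 -0.    1.03 -1.15]
in [0.6021 0.2364] 60 [0. 0.]
pintop [0.6045 0.2352] 24 [0.0003 0.    ]
flange [0.6018 0.2362] 36 [ 0.0002 -0.0001]
TCP-pin [0.0006 0.0004] z 0.0918
```

Aligned within 0.4 mm. Down gently.

Call:
carry_out(delta_rot=[[0,0,0],[0,0,0],[0,0,0],[0,0,0],[0,0,0],[0,0,0]], linear=[[-0.0003,-0.0001,-0.002],[0,0,-0.002],[0,0,-0.002],[0,0,-0.002],[0,0,-0.002],[0,0,-0.002]], hand=[1,1,1,1,1,1])

```text
time_s: 37.6
eef_pos: [0.6027, 0.2366, 0.0795]
ee_rot: [0.001, 0.776, 0.631, 0.0]
contact_force: [-0.3, -0.2, -1.4]
gripper_width: 0.407
```

Call:
carry_out(delta_rot=[[0,0,0],[0,0,0],[0,0,0],[0,0,0]], linear=[[-0.0003,0,-0.003],[0,0,-0.004],[0,0,-0.004],[0,0,-0.004]], hand=[1,1,1,1])

```text
time_s: 38.1
eef_pos: [0.6027, 0.2366, 0.0637]
ee_rot: [0.001, 0.776, 0.631, 0.0]
contact_force: [0.5, -0.6, -0.4]
gripper_width: 0.41
```

```bash
python3 -c "
from h import *
st()"
```

```text
t 38.1 p [0.6027 0.2366 0.0637] xax [ 0.205  0.979 -0.   ] zax [ 0.002 -0.001 -1.   ] F [ 0.5 -0.6 -0.4] w 0.41 q [ 0.22  0.4   1.75 -0.    0.98 -1.15]
```

Call:
carry_out(delta_rot=[[0,0.1,0],[0,0,0],[0,0,0],[0,0,0],[0,0,0],[0,0,0],[0,0,0],[0,0,0]], linear=[[-0.0004,0,-0.004],[0,0,-0.005],[0,0,-0.005],[0,0,-0.005],[0,0,-0.005],[0,0,-0.005],[0,0,-0.004],[0,0,-0.002]], hand=[1,1,1,1,1,1,1,1])

```text
time_s: 39.1
eef_pos: [0.6027, 0.2365, 0.0262]
ee_rot: [0.001, 0.776, 0.631, 0.0]
contact_force: [0.9, -0.7, 0.6]
gripper_width: 0.404
```

Call:
carry_out(delta_rot=[[0,0,0],[0,0,0],[0,0,0],[0,0,0]], linear=[[0,0,-0.0015],[0,0,0],[0,0,0],[0,0,0]], hand=[1,0,-0.1,-0.1])

```text
time_s: 39.6
eef_pos: [0.6019, 0.2367, 0.0244]
ee_rot: [-0.0, 0.776, 0.631, -0.001]
contact_force: [-0.8, 0.1, -0.8]
gripper_width: 0.546
```

Call:
carry_out(delta_rot=[[0,0,0],[0,0,0],[0,0,0],[0,0,0]], linear=[[0,0,0.03],[0,0,0.045],[0,0,0.045],[0,0,0]], hand=[-0.1,-0.1,-0.1,-0.2])

```text
time_s: 40.1
eef_pos: [0.6003, 0.2365, 0.1471]
ee_rot: [-0.001, 0.776, 0.631, -0.002]
contact_force: [0.2, 0.2, 0.5]
gripper_width: 0.602
```

```bash
python3 -c "
from h import *
st();look('wrist','w46');c=look('wrist','w46');st()
for z in (.034,.037):print(z,circ(c,.6018,.2363,z,.018)[:3],circ(c,.619,.3124,z,.018)[:3])
print(circ(c,.6018,.2363,.080,.0085)[:3])
cv2.imwrite('pics/w46b.png',cv2.resize(c['frame'],(768,576),interpolation=cv2.INTER_CUBIC))
"
```

```text
t 40.1 p [0.6003 0.2365 0.1471] xax [ 0.205  0.979 -0.002] zax [-0.004 -0.001 -1.   ] F [0.2 0.2 0.5] w 0.602 q [ 0.22  0.3   1.72 -0.    1.13 -1.15]
t 40.2 p [0.5974 0.2357 0.142 ] xax [ 0.205  0.979 -0.006] zax [-0.013 -0.003 -1.   ] F [ 0.1 -0.3 -0.1] w 0.599 q [ 0.22  0.31  1.72 -0.    1.13 -1.15]
0.034 (array([0.60333256, 0.23590921]), 47, np.float64(0.00044403284201399024)) (array([0.62086266, 0.31209643]), 54, np.float64(0.0005452981935369101))
0.037 (array([0.60251696, 0.23616375]), 47, np.float64(0.0005564939822233841)) (array([0.6197964 , 0.31166817]), 54, np.float64(0.0007589068432925419))
(array([0.60174379, 0.23643354]), 23, np.float64(7.591666348834292e-05))
```

View pics/w46b.png

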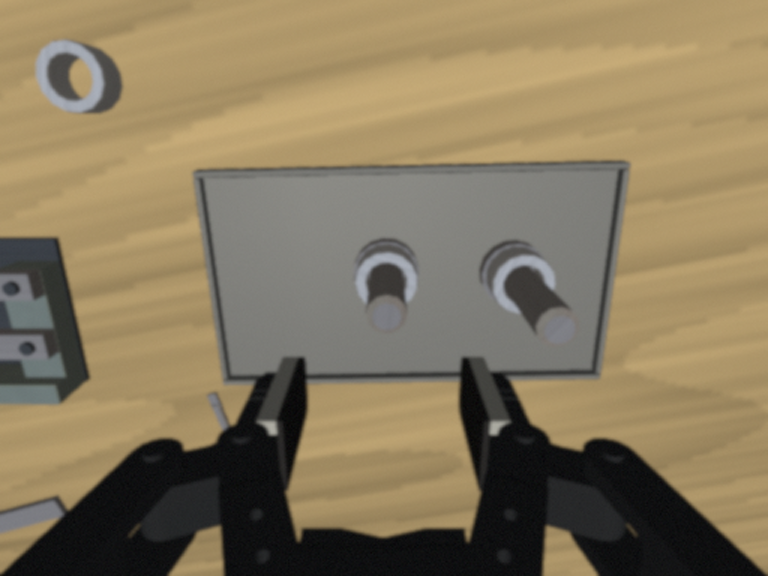

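Call:
carry_out(delta_rot=[[0.17,-0.75,0],[0,0,0],[0,0,0],[0,0,0],[0,0,0],[0,0,0],[0,0,0],[0,0,0]], linear=[[0.001,-0.05,0.003],[0.001,-0.057,0.002],[0.001,-0.058,0.002],[0.001,-0.058,0.002],[0.001,-0.058,0.002],[0.001,-0.058,0.001],[0.001,-0.055,0.001],[0,-0.035,0]], hand=[-0.3,-0.3,-0.3,-0.3,-0.3,-0.3,-0.3,-0.3])

```text
time_s: 41.2
eef_pos: [0.5921, -0.2012, 0.1361]
ee_rot: [-0.012, 0.774, 0.633, -0.009]
contact_force: [0.8, 0.2, 1.0]
gripper_width: 0.649
```

```bash
python3 -c "
from h import *
st();look('wrist','w47');look('wrist','w47');c=look('wrist','w47');st()
print(circ(c,.594,-.215,.01,.02),circ(c,.594,-.215,.064,.0085))"
```

```text
t 41.2 p [ 0.5921 -0.2012  0.1361] xax [0.199 0.98  0.001] zax [-0.029  0.007 -1.   ] F [0.8 0.2 1. ] w 0.649 q [-0.49  0.29  1.76 -0.01  1.12 -1.85]
t 41.35 p [ 0.5921 -0.2003  0.136 ] xax [0.2   0.98  0.001] zax [-0.029  0.007 -1.   ] F [-0.3  0.5  0.3] w 0.649 q [-0.49  0.29  1.76 -0.01  1.12 -1.85]
(array([ 0.59643808, -0.21563317]), 51, np.float64(3.4892522456329844e-05), np.float64(2.989377776861299e-05)) (array([ 0.59548324, -0.21593532]), 29, np.float64(0.0001699995384967165), np.float64(8.235277580979222e-05))
```

Call:
carry_out(delta_rot=[[-0.4,-1.6,0],[0,0,0],[0,0,0],[0,0,0],[0,0,0]], linear=[[0.0035,-0.0145,-0.005],[0,0,-0.02],[0,0,-0.025],[0,0,-0.01],[0,0,-0.004]], hand=[-0.3,-0.3,-0.3,-0.3,-0.3])

```text
time_s: 41.98
eef_pos: [0.5937, -0.21, 0.0639]
ee_rot: [-0.003, 0.773, 0.634, -0.001]
contact_force: [-0.3, 0.8, -0.1]
gripper_width: 0.648
```

```bash
python3 -c "
from h import *
st();look('wrist','w48');c=look('wrist','w48');st()
print(circ(c,.595,-.2158,.01,.02),circ(c,.595,-.2158,.064,.0085))"
```

```text
t 41.98 p [ 0.5937 -0.21    0.0639] xax [0.195 0.981 0.003] zax [-0.005  0.004 -1.   ] F [-0.3  0.8 -0.1] w 0.648 q [-0.5   0.37  1.8   0.    0.98 -1.88]
t 42.08 p [ 0.5938 -0.2103  0.0644] xax [0.195 0.981 0.003] zax [-0.005  0.004 -1.   ] F [-0.5  0.3 -0.1] w 0.651 q [-0.5   0.37  1.79  0.    0.98 -1.88]
(array([ 0.59626809, -0.21578684]), 57, np.float64(0.00029635644754193516), np.float64(0.000295041896634967)) (array([ 0.59514277, -0.21564001]), 35, np.float64(0.0001267212206636885), np.float64(2.5586857833753002e-05))
```

Call:
carry_out(delta_rot=[[-0.2,-0.3,-0.5],[0,0,0],[0,0,0],[0,0,0]], linear=[[0.0018,-0.005,-0.005],[0,0,-0.01],[0,0,-0.007],[0,0,-0.003]], hand=[-0.3,-0.3,-0.3,-0.3])

```text
time_s: 42.58
eef_pos: [0.5973, -0.2164, 0.0403]
ee_rot: [0.002, 0.776, 0.631, 0.001]
contact_force: [-0.1, 0.4, 0.6]
gripper_width: 0.647
```

```bash
python3 -c "
from h import *
st();look('wrist','w48');c=look('wrist','w48');st()
print(circ(c,.595,-.2158,.01,.02),circ(c,.595,-.2158,.064,.0085))"
```

```text
t 42.58 p [ 0.5973 -0.2164  0.0403] xax [ 0.205  0.979 -0.001] zax [ 0.004 -0.002 -1.   ] F [-0.1  0.4  0.6] w 0.647 q [-0.51  0.41  1.79  0.    0.93 -1.87]
t 42.67 p [ 0.5972 -0.2164  0.0403] xax [ 0.204  0.979 -0.001] zax [ 0.004 -0.002 -1.   ] F [-0.5  0.8 -0. ] w 0.651 q [-0.51  0.41  1.79  0.    0.93 -1.87]
(array([ 0.59611235, -0.21579232]), 51, np.float64(0.00033339022095406), np.float64(0.00031975722726229963)) (array([ 0.59500259, -0.21585775]), 36, np.float64(0.00023059965073428564), np.float64(0.00020693865805680289))
```

Call:
carry_out(delta_rot=[[-0.1,0.2,0],[0,0,0],[0,0,0],[0,0,0],[0,0,0],[0,0,0]], linear=[[-0.0015,0.0005,-0.004],[0,0,0],[0,0,0],[0,0,0],[0,0,0],[0,0,0]], hand=[-0.3,0,1,1,1,1], force=60)

```text
time_s: 43.42
eef_pos: [0.596, -0.2159, 0.0367]
ee_rot: [0.002, 0.776, 0.631, -0.001]
contact_force: [0.2, 0.1, -0.4]
gripper_width: 0.212
```

```bash
python3 -c "
from h import *
st();c=look('wrist','w49')
print(circ(c,.595,-.2158,.01,.02),circ(c,.595,-.2158,.064,.0085))"
```

```text
t 43.42 p [ 0.596  -0.2159  0.0367] xax [ 0.204  0.979 -0.004] zax [ 0.002 -0.004 -1.   ] F [ 0.2  0.1 -0.4] w 0.212 q [-0.51  0.42  1.8  -0.    0.92 -1.87]
(array([ 0.59571172, -0.2160775 ]), 51, np.float64(0.0002998587965252972), np.float64(-2.7196177241194108e-05)) (array([ 0.59510081, -0.2160354 ]), 42, np.float64(0.00026160452449576835), np.float64(0.00026160452449576835))
```

Call:
carry_out(delta_rot=[[0.2,0.1,0],[0,0,0],[0,0,0],[0,0,0],[0,0,0],[0,0,0],[0,0,0],[0,0,0]], linear=[[0,0,0.03],[0,0,0.03],[-0.019,0.04,0.002],[-0.022,0.045,0.002],[-0.022,0.045,0.001],[-0.02,0.042,0],[-0.014,0.03,0],[0,0,0]], hand=[1,1,1,1,1,1,1,1])

```text
time_s: 44.48
eef_pos: [0.4914, -0.008, 0.0988]
ee_rot: [-0.003, 0.777, 0.63, -0.002]
contact_force: [0.3, 0.1, -1.8]
gripper_width: 0.212
```

```bash
python3 -c "
from h import *
look('wrist','w50');look('wrist','w50');pin('w50',.064,.0367)"
```

```text
t 44.58 p [ 0.493  -0.0098  0.0995] xax [0.208 0.978 0.   ] zax [-0.006  0.002 -1.   ] F [ 0.  -1.  -2.5] w 0.211 q [-0.23  0.04  2.12  0.    0.99 -1.59]
t 44.62 p [ 0.4935 -0.0104  0.0997] xax [0.209 0.978 0.   ] zax [-0.005  0.002 -1.   ] F [ 0.9 -0.  -1.8] w 0.215 q [-0.23  0.04  2.11  0.    0.99 -1.59]
TCPg [-88.59  -7.29] z 0.0996 flange [-89.35  -7.15] 46 0.0003 top [-89.02  -7.55] 56 0.0005
```

Call:
carry_out(delta_rot=[[-0.1,-0.3,0],[0,0,0],[0,0,0],[0,0,0],[0,0,0],[0,0,0]], linear=[[0.0015,0.007,-0.008],[0,0,-0.015],[0,0,-0.013],[0,0,-0.008],[0,0,-0.004],[0,0,-0.002]], hand=[1,1,1,1,1,1])

```text
time_s: 45.38
eef_pos: [0.4957, -0.0053, 0.045]
ee_rot: [-0.0, 0.779, 0.627, -0.001]
contact_force: [-0.7, 0.4, -2.4]
gripper_width: 0.213
```

```bash
python3 -c "
from h import *
pin('w51',.064,.0367)"
```

```text
t 45.38 p [ 0.4957 -0.0053  0.045 ] xax [ 0.213  0.977 -0.001] zax [-0.001 -0.    -1.   ] F [-0.7  0.4 -2.4] w 0.213 q [-0.22  0.14  2.13 -0.    0.87 -1.57]
t 45.42 p [ 0.4955 -0.0052  0.0449] xax [ 0.213  0.977 -0.001] zax [-0.001 -0.    -1.   ] F [-0.2 -0.3 -3.5] w 0.214 q [-0.22  0.14  2.13 -0.    0.87 -1.57]
TCPg [-87.32  -2.08] z 0.045 flange [-87.47  -2.21] 50 0.0003 top [-87.8   -2.55] 45 0.0003
```

Call:
carry_out(delta_rot=[[0,0,0.5],[0,0,0],[0,0,0],[0,0,0]], linear=[[0.0005,0.0023,0],[0.0098,-0.0019,0],[0.0098,-0.002,0],[0.0045,-0.001,0]], hand=[1,1,1,1])

```text
time_s: 45.92
eef_pos: [0.5231, -0.0082, 0.0464]
ee_rot: [0.001, 0.776, 0.631, 0.001]
contact_force: [0.3, -0.5, -2.1]
gripper_width: 0.21
```

```bash
python3 -c "
from h import *
pin('w52',.064,.0367)"
```

```text
t 45.92 p [ 0.5231 -0.0082  0.0464] xax [ 0.204  0.979 -0.001] zax [ 0.002 -0.001 -1.   ] F [ 0.3 -0.5 -2.1] w 0.21 q [-0.21  0.19  2.07 -0.    0.88 -1.57]
t 45.98 p [ 0.5236 -0.0084  0.0466] xax [ 0.204  0.979 -0.001] zax [ 0.003 -0.001 -1.   ] F [ 0.7 -0.1 -1.9] w 0.209 q [-0.21  0.19  2.07 -0.    0.88 -1.57]
TCPg [-59.51   0.67] z 0.0465 flange [-60.02   0.6 ] 46 0.0003 top [-60.48   0.33] 45 0.0004
```

Call:
carry_out(delta_rot=[[0,0.15,0],[0,0,0],[0,0,0]], linear=[[0.0058,-0.0018,-0.0013],[0.0059,-0.0012,0],[0.0059,-0.0012,0]], hand=[1,1,1])

```text
time_s: 46.35
eef_pos: [0.542, -0.0128, 0.0449]
ee_rot: [0.0, 0.776, 0.631, -0.001]
contact_force: [0.5, 0.7, -2.2]
gripper_width: 0.212
```

```bash
python3 -c "
from h import *
pin('w53',.064,.0367)"
```

```text
t 46.35 p [ 0.542  -0.0128  0.0449] xax [ 0.204  0.979 -0.001] zax [-0.001 -0.001 -1.   ] F [ 0.5  0.7 -2.2] w 0.212 q [-0.21  0.23  2.02 -0.    0.89 -1.57]
t 46.4 p [ 0.5429 -0.0131  0.0452] xax [ 0.204  0.979 -0.001] zax [ 0.001 -0.001 -1.   ] F [-0.2 -0.6 -2.1] w 0.212 q [-0.21  0.23  2.02 -0.    0.89 -1.57]
TCPg [-3.993e+01  1.000e-02] z 0.045 flange [-40.75  -0.15] 47 0.0006 top [-40.88  -0.4 ] 51 0.0004
```

Call:
carry_out(delta_rot=[[0,0,0],[0,0,0],[0,0,0],[0,0,0]], linear=[[0.0049,-0.0008,0],[0.0049,-0.001,0],[0.0049,-0.001,0],[0.0049,-0.001,0]], hand=[1,1,1,1])

```text
time_s: 46.9
eef_pos: [0.5635, -0.017, 0.045]
ee_rot: [0.001, 0.776, 0.631, -0.0]
contact_force: [0.6, 0.1, -2.8]
gripper_width: 0.213
```

Call:
carry_out(delta_rot=[[0,0,0],[0,0,0],[0,0,0],[0,0,0]], linear=[[0.0034,-0.0007,0],[0.003,-0.0006,0],[0.0022,-0.0004,0],[0.0018,-0.0004,0]], hand=[1,1,1,1])

```text
time_s: 47.4
eef_pos: [0.5747, -0.0193, 0.0449]
ee_rot: [0.001, 0.776, 0.631, -0.0]
contact_force: [-0.4, -0.3, -2.0]
gripper_width: 0.211
```

```bash
python3 -c "
from h import *
pin('w54',.064,.0367)"
```

```text
t 47.4 p [ 0.5747 -0.0193  0.0449] xax [ 0.204  0.979 -0.001] zax [ 0.    -0.001 -1.   ] F [-0.4 -0.3 -2. ] w 0.211 q [-0.21  0.29  1.94 -0.    0.9  -1.57]
t 47.45 p [ 0.575  -0.0194  0.045 ] xax [ 0.204  0.979 -0.001] zax [ 0.001 -0.001 -1.   ] F [ 0.5 -0.4 -1.9] w 0.215 q [-0.21  0.29  1.94 -0.    0.9  -1.57]
TCPg [-6.9   0.37] z 0.045 flange [-4.    0.28] 42 0.0003 top [-7.38 -0.01] 54 0.0005
```

Call:
carry_out(delta_rot=[[0,0,0],[0,0,0]], linear=[[0.0018,-0.0005,0],[0.0015,-0.0003,0]], hand=[1,1])

```text
time_s: 47.7
eef_pos: [0.5768, -0.0198, 0.0446]
ee_rot: [-0.001, 0.776, 0.631, -0.002]
contact_force: [-4.3, 0.5, -0.1]
gripper_width: 0.211
```

Call:
carry_out(delta_rot=[[0,0,0]], linear=[[0.0015,-0.0003,0]], hand=[1])

```text
time_s: 47.82
eef_pos: [0.5771, -0.0198, 0.0444]
ee_rot: [-0.003, 0.776, 0.631, -0.003]
contact_force: [-5.4, 0.6, 1.2]
gripper_width: 0.215
```

Call:
carry_out(delta_rot=[[0,0,0]], linear=[[0.0015,-0.0003,0]], hand=[1])

```text
time_s: 47.95
eef_pos: [0.5773, -0.0198, 0.0442]
ee_rot: [-0.004, 0.776, 0.631, -0.004]
contact_force: [-6.1, 0.8, 3.1]
gripper_width: 0.21
```

```bash
python3 -c "
from h import *
pin('w55',.064,.0367)"
```

```text
t 47.95 p [ 0.5773 -0.0198  0.0442] xax [ 0.203  0.979 -0.002] zax [-0.012  0.001 -1.   ] F [-6.1  0.8  3.1] w 0.21 q [-0.21  0.31  1.93 -0.    0.92 -1.57]
t 48.0 p [ 0.5773 -0.0199  0.0442] xax [ 0.203  0.979 -0.002] zax [-0.012  0.001 -1.   ] F [-5.7  1.9  3. ] w 0.216 q [-0.21  0.31  1.93 -0.    0.92 -1.57]
TCPg [-4.41  0.36] z 0.0442 flange [-1.84  0.24] 46 0.0003 top [-4.28  0.  ] 51 0.0005
```

Call:
carry_out(delta_rot=[[0,-0.6,0],[0,0,0],[0,0,0],[0,0,0],[0,0,0]], linear=[[-0.004,0.0007,0.0005],[-0.006,0.0012,0],[-0.007,0.0015,0],[-0.007,0.0015,0],[-0.006,0.0012,0]], hand=[1,1,1,1,1])

```text
time_s: 48.62
eef_pos: [0.5477, -0.014, 0.0453]
ee_rot: [0.002, 0.776, 0.631, 0.002]
contact_force: [0.4, 0.6, -1.0]
gripper_width: 0.214
```

```bash
python3 -c "
from h import *
pin('w56',.064,.0367)"
```

```text
t 48.62 p [ 0.5477 -0.014   0.0453] xax [0.204 0.979 0.001] zax [ 0.006 -0.001 -1.   ] F [ 0.4  0.6 -1. ] w 0.214 q [-0.21  0.24  2.01  0.    0.88 -1.58]
t 48.67 p [ 0.5469 -0.0137  0.045 ] xax [0.203 0.979 0.001] zax [ 0.005 -0.    -1.   ] F [ 0.2 -0.3 -2.7] w 0.215 q [-0.21  0.24  2.01  0.    0.89 -1.58]
TCPg [-34.95   0.14] z 0.0451 flange [-35.46  -0.05] 51 0.0015 top [-35.34  -0.3 ] 42 0.0003
```

Call:
carry_out(delta_rot=[[0,0.3,0],[0,0,0],[0,0,0],[0,0,0],[0,0,0],[0,0,0]], linear=[[-0.0108,0.0022,0],[-0.0108,0.0022,0],[-0.0108,0.0022,0],[-0.0108,0.0022,0],[-0.009,0.0018,0],[0,0,0.02]], hand=[1,1,1,1,1,1])

```text
time_s: 49.42
eef_pos: [0.4884, -0.0017, 0.0635]
ee_rot: [-0.002, 0.776, 0.631, -0.002]
contact_force: [-0.1, -0.6, -2.5]
gripper_width: 0.212
```

Call:
carry_out(delta_rot=[[0,0,0],[0,0,0],[0,0,0],[0,0,0],[0,0,0],[0,0,0],[0,0,0]], linear=[[0,0,0.02],[0.016,0.026,0.012],[0.024,0.04,0],[0.024,0.042,0],[0.022,0.038,0],[0.012,0.02,0],[0.003,0.004,0]], hand=[1,1,1,1,1,1,1])

```text
time_s: 50.3
eef_pos: [0.5909, 0.173, 0.0989]
ee_rot: [0.0, 0.776, 0.63, 0.0]
contact_force: [-0.1, -0.5, -2.6]
gripper_width: 0.211
```

```bash
python3 -c "
from h import *
st();look('wrist','w57');c=look('wrist','w57');s,M=st();p=s['eef_pos']
print(circ(c,p[0]-.0005,p[1],p[2]-.0367+.01,.02))"
```

```text
t 50.3 p [0.5909 0.173  0.0989] xax [ 0.205  0.979 -0.   ] zax [ 0. -0. -1.] F [-0.1 -0.5 -2.6] w 0.211 q [ 0.12  0.3   1.82 -0.    1.02 -1.24]
t 50.4 p [0.5904 0.1719 0.0988] xax [ 0.207  0.978 -0.   ] zax [-0. -0. -1.] F [-0.5 -0.4 -2.2] w 0.213 q [ 0.12  0.3   1.82 -0.    1.02 -1.24]
(array([0.59058044, 0.17262134]), 44, np.float64(0.0002967269067575221), np.float64(6.09652745633283e-05))
```

Call:
carry_out(delta_rot=[[0,0,0],[0,0,0],[0,0,0],[0,0,0],[0,0,0],[0,0,0]], linear=[[0,0,-0.013],[0,0,-0.017],[0,0,-0.013],[0,0,-0.006],[0,0,-0.003],[0,0,-0.001]], hand=[1,1,1,1,1,1])

```text
time_s: 51.15
eef_pos: [0.5878, 0.1685, 0.0408]
ee_rot: [-0.001, 0.778, 0.628, -0.003]
contact_force: [-3.4, 0.6, 4.9]
gripper_width: 0.21
```

Call:
carry_out(delta_rot=[[0,0,0]], linear=[[0,0,-0.001]], hand=[1])

```text
time_s: 51.28
eef_pos: [0.5881, 0.1686, 0.0408]
ee_rot: [-0.001, 0.778, 0.629, -0.002]
contact_force: [-3.3, 0.2, 3.8]
gripper_width: 0.21
```

```bash
python3 -c "
from h import *
st()"
```

```text
t 51.27 p [0.5881 0.1686 0.0408] xax [ 0.21   0.978 -0.003] zax [-0.005 -0.002 -1.   ] F [-3.3  0.2  3.8] w 0.21 q [ 0.11  0.37  1.85 -0.    0.93 -1.24]
```

On the floor. Release, rise, look.

Call:
carry_out(delta_rot=[[0.1,-0.3,0],[0,0,0],[0,0,0],[0,0,0]], linear=[[0,0,0],[0,0,0],[0,0,0],[0,0,0]], hand=[1,0,-0.2,-0.3])

```text
time_s: 51.78
eef_pos: [0.5904, 0.169, 0.0427]
ee_rot: [0.002, 0.778, 0.629, 0.003]
contact_force: [-1.0, -0.1, -0.1]
gripper_width: 0.647
```

Call:
carry_out(delta_rot=[[0,0,0],[0,0,0],[0,0,0],[0,0,0]], linear=[[0,0,0.03],[0,0,0.04],[0,0,0.04],[0,0,0]], hand=[-0.3,-0.3,-0.3,-0.3])

```text
time_s: 52.28
eef_pos: [0.59, 0.1689, 0.1556]
ee_rot: [0.002, 0.778, 0.629, 0.003]
contact_force: [0.2, -0.4, -0.0]
gripper_width: 0.651
```

```bash
python3 -c "
from h import *
st();look('wrist','w58');look('wrist','w58');c=look('wrist','w58');st()
for q in (circ(c,.588,.169,.014,.02),circ(c,.588,.169,.068,.0085)):print(q)
sleeve(c,.4628,.0963)"
```

```text
t 52.27 p [0.59   0.1689 0.1556] xax [0.21  0.978 0.002] zax [ 0.007  0.001 -1.   ] F [ 0.2 -0.4 -0. ] w 0.651 q [ 0.11  0.22  1.8   0.    1.11 -1.25]
t 52.42 p [0.5865 0.1685 0.1497] xax [ 0.21   0.978 -0.001] zax [-0.004 -0.    -1.   ] F [ 0.3 -0.1 -0.2] w 0.648 q [ 0.11  0.23  1.81  0.    1.11 -1.25]
(array([0.58869182, 0.16880738]), 31, np.float64(3.3670303550673714e-05), np.float64(-2.2699511202921296e-05))
(array([0.58852963, 0.16869206]), 23, np.float64(7.284353458081143e-05), np.float64(4.221292024120249e-05))
sleeve [0.4633 0.096 ] 52 [ 0.0006 -0.0006]
sleeve [0.4633 0.0965] 45 [0.0002 0.0002]
```

Call:
carry_out(delta_rot=[[0,-0.2,0],[0,0,0],[0,0,0],[0,0,0],[0,0,0],[0,0,0],[0,0,0]], linear=[[-0.035,-0.02,0],[-0.045,-0.026,0],[-0.03,-0.018,-0.01],[-0.01,-0.006,-0.02],[0,0,-0.03],[0,0,-0.02],[0,0,-0.006]], hand=[-0.3,-0.3,-0.2,-0.2,-0.2,-0.2,-0.2])

```text
time_s: 53.3
eef_pos: [0.4537, 0.0962, 0.0483]
ee_rot: [-0.007, 0.778, 0.628, -0.009]
contact_force: [-0.2, -0.4, 0.1]
gripper_width: 0.599
```

```bash
python3 -c "
from h import *
st();look('wrist','w59');look('wrist','w59');c=look('wrist','w59');st()
sleeve(c,.463,.0963)"
```

```text
t 53.3 p [0.4537 0.0962 0.0483] xax [ 0.21   0.978 -0.006] zax [-0.023 -0.001 -1.   ] F [-0.2 -0.4  0.1] w 0.599 q [-0.01  0.08  2.19 -0.    0.89 -1.37]
t 53.45 p [0.4556 0.0963 0.0505] xax [ 0.21   0.978 -0.005] zax [-0.019 -0.001 -1.   ] F [-0.2 -0.5  0.4] w 0.602 q [-0.01  0.07  2.19 -0.    0.89 -1.37]
sleeve [0.4628 0.0962] 60 [ 0.0006 -0.0006]
sleeve [0.4626 0.0962] 43 [0.0001 0.    ]
```

Call:
carry_out(delta_rot=[[0,-1.1,0.3],[0,0,0],[0,0,0],[0,0,0]], linear=[[0.006,0,-0.004],[0,0,-0.012],[0,0,-0.009],[0,0,-0.003]], hand=[-0.2,-0.2,-0.2,-0.2])

```text
time_s: 53.95
eef_pos: [0.4641, 0.0964, 0.0228]
ee_rot: [0.003, 0.776, 0.631, 0.002]
contact_force: [0.6, -0.8, 0.8]
gripper_width: 0.602
```

```bash
python3 -c "
from h import *
st();look('wrist','w60');c=look('wrist','w60');st()
sleeve(c,.463,.0963)"
```

```text
t 53.95 p [0.4641 0.0964 0.0228] xax [0.204 0.979 0.   ] zax [ 0.007 -0.001 -1.   ] F [ 0.6 -0.8  0.8] w 0.602 q [-0.01  0.13  2.19 -0.    0.81 -1.37]
t 54.05 p [0.4641 0.0964 0.023 ] xax [0.204 0.979 0.   ] zax [ 0.007 -0.001 -1.   ] F [1.3 0.1 0. ] w 0.597 q [-0.01  0.13  2.19 -0.    0.81 -1.37]
sleeve [0.4627 0.096 ] 60 [ 0.0008 -0.0008]
sleeve [0.4627 0.0961] 46 [0.0001 0.    ]
```

Call:
carry_out(delta_rot=[[-0.05,0.4,0],[0,0,0],[0,0,0],[0,0,0],[0,0,0],[0,0,0],[0,0,0]], linear=[[-0.0014,-0.0003,-0.007],[0,0,-0.006],[0,0,-0.002],[0,0,0],[0,0,0],[0,0,0],[0,0,0]], hand=[-0.2,-0.2,-0.2,0.3,1,1,1], force=40)

```text
time_s: 54.92
eef_pos: [0.4632, 0.0961, 0.0076]
ee_rot: [0.001, 0.776, 0.631, -0.0]
contact_force: [0.1, -0.2, -1.2]
gripper_width: 0.402
```

```bash
python3 -c "
from h import *
st();c=look('wrist','w61');st()
sleeve(c,.463,.0963)"
```

```text
t 54.92 p [0.4632 0.0961 0.0076] xax [ 0.204  0.979 -0.002] zax [ 0.001 -0.002 -1.   ] F [ 0.1 -0.2 -1.2] w 0.402 q [-0.01  0.17  2.19 -0.    0.78 -1.37]
t 54.98 p [0.4632 0.0961 0.0076] xax [ 0.204  0.979 -0.002] zax [ 0.001 -0.002 -1.   ] F [ 0.5 -1.   0.2] w 0.404 q [-0.01  0.17  2.19 -0.    0.78 -1.37]
sleeve [0.4632 0.0956] 60 [ 0.0005 -0.0005]
sleeve [0.463  0.0957] 49 [0. 0.]
```

Call:
carry_out(delta_rot=[[0,0,0],[0,0,0],[0,0,0],[0,0,0],[0,0,0],[0,0,0],[0,0,0]], linear=[[0,0,0.045],[0,0,0.037],[0.038,0.022,0.004],[0.042,0.0245,0],[0.028,0.0165,0],[0.013,0.0075,0],[0.002,0.001,0]], hand=[1,1,1,1,1,1,1])

```text
time_s: 55.85
eef_pos: [0.5877, 0.1698, 0.096]
ee_rot: [0.0, 0.776, 0.63, -0.001]
contact_force: [0.4, -1.1, -0.2]
gripper_width: 0.397
```

```bash
python3 -c "
from h import *
look('wrist','w62');look('wrist','w62')
for k in range(2): c=over('w62',np.array([.5886,.1688]),.064,.0024)
" | grep -v out
```

```text
t 55.95 p [0.5868 0.1694 0.0958] xax [ 0.205  0.979 -0.002] zax [-0.002 -0.002 -1.   ] F [ 0.4 -0.6 -1.2] w 0.399 q [ 0.12  0.29  1.83 -0.    1.02 -1.25]
t 56.0 p [0.5865 0.1692 0.0958] xax [ 0.206  0.979 -0.002] zax [-0.002 -0.002 -1.   ] F [-0.1 -0.4 -0.9] w 0.399 q [ 0.12  0.29  1.84 -0.    1.02 -1.25]
in [0.5867 0.169 ] 60 [0.0002 0.    ]
pintop [0.5893 0.1678] 11 [0.0001 0.    ]
flange [0.5885 0.1688] 35 [ 0.0003 -0.0003]
TCP-pin [-0.002   0.0005] z 0.0958
t 56.0 p [0.5865 0.1692 0.0958] xax [ 0.206  0.979 -0.002] zax [-0.002 -0.002 -1.   ] F [-0.1 -0.4 -0.9] w 0.399 q [ 0.12  0.29  1.84 -0.    1.02 -1.25]
t 56.05 p [0.5864 0.1691 0.0958] xax [ 0.206  0.979 -0.002] zax [-0.002 -0.002 -1.   ] F [ 0.2  0.3 -0.9] w 0.394 q [ 0.12  0.29  1.84 -0.    1.02 -1.25]
in [0.5863 0.1688] 60 [0.0002 0.    ]
pintop [0.5892 0.168 ] 14 [ 0.0002 -0.    ]
flange [0.5886 0.1688] 34 [ 0.0003 -0.0002]
TCP-pin [-0.0022  0.0003] z 0.0958
```

Call:
carry_out(delta_rot=[[0.1,-0.1,0],[0,0,0],[0,0,0],[0,0,0]], linear=[[0.0025,0,-0.003],[0.0005,0,-0.005],[0.0004,0,-0.003],[0.0002,0,-0.001]], hand=[1,1,1,1])

```text
time_s: 56.55
eef_pos: [0.5888, 0.1682, 0.0828]
ee_rot: [-0.0, 0.777, 0.63, -0.0]
contact_force: [0.2, -0.4, 0.4]
gripper_width: 0.4
```

```bash
python3 -c "
from h import *
for k in range(2): c=over('w63',np.array([.5886,.1688]),.064,.0024)
" | grep -v out
```

```text
t 56.55 p [0.5888 0.1682 0.0828] xax [ 0.207  0.978 -0.   ] zax [-0.001 -0.    -1.   ] F [ 0.2 -0.4  0.4] w 0.4 q [ 0.11  0.31  1.84 -0.    0.99 -1.25]
t 56.6 p [0.5888 0.1682 0.0827] xax [ 0.207  0.978 -0.   ] zax [-0.001 -0.    -1.   ] F [ 0.3  0.  -1.1] w 0.398 q [ 0.11  0.31  1.84 -0.    0.99 -1.25]
in [0.5886 0.1678] 60 [0. 0.]
pintop [0.591  0.1678] 13 [0.0004 0.0001]
flange [0.5888 0.1686] 33 [0.0003 0.0001]
TCP-pin [ 0.0002 -0.0006] z 0.0828
t 56.6 p [0.5888 0.1682 0.0827] xax [ 0.207  0.978 -0.   ] zax [-0.001 -0.    -1.   ] F [ 0.3  0.  -1.1] w 0.398 q [ 0.11  0.31  1.84 -0.    0.99 -1.25]
t 56.65 p [0.5889 0.1682 0.0829] xax [ 0.207  0.978 -0.   ] zax [-0.001 -0.    -1.   ] F [ 0.4  0.3 -0.6] w 0.404 q [ 0.11  0.31  1.84 -0.    0.99 -1.25]
in [0.5885 0.1679] 60 [0.0002 0.    ]
pintop [0.5905 0.1681] 12 [0.0004 0.0002]
flange [0.5889 0.1687] 32 [0.0002 0.    ]
TCP-pin [ 0.0002 -0.0006] z 0.0828
```

Call:
carry_out(delta_rot=[[0,0,0],[0,0,0],[0,0,0]], linear=[[0.0002,0.0008,-0.0015],[0,0,-0.0015],[0,0,-0.0015]], hand=[1,1,1])

```text
time_s: 57.02
eef_pos: [0.5894, 0.1692, 0.0787]
ee_rot: [0.0, 0.777, 0.63, 0.0]
contact_force: [-0.2, 0.4, -0.9]
gripper_width: 0.394
```

```bash
python3 -c "
from h import *
for k in range(1): c=over('w63',np.array([.5886,.1688]),.064,.0024)
" | grep -v out
```

```text
t 57.02 p [0.5894 0.1692 0.0787] xax [ 0.207  0.978 -0.   ] zax [ 0. -0. -1.] F [-0.2  0.4 -0.9] w 0.394 q [ 0.11  0.32  1.84 -0.    0.99 -1.25]
t 57.08 p [0.5893 0.1692 0.0783] xax [ 0.207  0.978 -0.   ] zax [-0. -0. -1.] F [ 0.3 -0.1 -0.7] w 0.394 q [ 0.11  0.32  1.84 -0.    0.99 -1.25]
in [0.5893 0.1689] 60 [ 0.0002 -0.    ]
pintop [0.5912 0.1679] 24 [0.0004 0.    ]
flange [0.589  0.1686] 36 [0.0003 0.0003]
TCP-pin [0.0007 0.0004] z 0.0785
```

Call:
carry_out(delta_rot=[[0,0,0],[0,0,0],[0,0,0],[0,0,0],[0,0,0],[0,0,0]], linear=[[-0.0005,-0.0001,-0.0015],[0,0,-0.002],[0,0,-0.002],[0,0,-0.002],[0,0,-0.002],[0,0,-0.002]], hand=[1,1,1,1,1,1])

```text
time_s: 57.82
eef_pos: [0.5894, 0.169, 0.0666]
ee_rot: [0.0, 0.777, 0.63, 0.0]
contact_force: [0.3, -0.6, -0.6]
gripper_width: 0.397
```

Call:
carry_out(delta_rot=[[0,0,0],[0,0,0],[0,0,0],[0,0,0]], linear=[[-0.0003,0,-0.003],[0,0,-0.003],[0,0,-0.003],[0,0,-0.003]], hand=[1,1,1,1])

```text
time_s: 58.32
eef_pos: [0.5894, 0.1689, 0.0539]
ee_rot: [0.001, 0.777, 0.63, 0.001]
contact_force: [-0.6, -0.2, -0.6]
gripper_width: 0.4
```

```bash
python3 -c "
from h import *
st()"
```

```text
t 58.33 p [0.5894 0.1689 0.0539] xax [0.207 0.978 0.   ] zax [ 0.002 -0.    -1.   ] F [-0.6 -0.2 -0.6] w 0.4 q [ 0.11  0.35  1.85 -0.    0.94 -1.25]
```

Call:
carry_out(delta_rot=[[0,0.1,0],[0,0,0],[0,0,0],[0,0,0],[0,0,0],[0,0,0],[0,0,0]], linear=[[-0.0004,0,-0.004],[0,0,-0.005],[0,0,-0.005],[0,0,-0.005],[0,0,-0.004],[0,0,-0.003],[0,0,-0.002]], hand=[1,1,1,1,1,1,1])

```text
time_s: 59.2
eef_pos: [0.5893, 0.1689, 0.0239]
ee_rot: [0.0, 0.777, 0.63, 0.0]
contact_force: [0.3, 0.2, 0.3]
gripper_width: 0.397
```

Call:
carry_out(delta_rot=[[0,0,0],[0,0,0],[0,0,0],[0,0,0]], linear=[[0,0,-0.0005],[0,0,0],[0,0,0],[0,0,0]], hand=[1,0,-0.1,-0.1])

```text
time_s: 59.7
eef_pos: [0.5885, 0.1691, 0.0232]
ee_rot: [-0.0, 0.777, 0.63, -0.0]
contact_force: [-1.0, -0.3, -0.6]
gripper_width: 0.552
```

Call:
carry_out(delta_rot=[[0,0,0],[0,0,0],[0,0,0],[0,0,0],[0,0,0],[0,0,0]], linear=[[0,0,0.03],[0,0,0.045],[0,0,0.045],[-0.01,-0.02,0.04],[-0.02,-0.05,0.02],[-0.02,-0.05,0]], hand=[-0.1,-0.1,-0.1,-0.2,-0.2,-0.2])

```text
time_s: 60.45
eef_pos: [0.5359, 0.0487, 0.2087]
ee_rot: [-0.0, 0.775, 0.632, -0.001]
contact_force: [0.7, -1.2, -0.1]
gripper_width: 0.596
```

```bash
python3 -c "
from h import *
st();look('wrist','w64');look('wrist','w64');c=look('wrist','w64');d=look('side','s1');st()
P=[((.619,.3124),.092),((.6018,.2363),.080),((.5886,.1688),.068)]
for p,t in P:
  for z in (.034,): print(circ(d,*p,z,.018)[:3],circ(c,*p,z,.018)[:3])
  print(proj(d,[[*p,.004],[*p,.034],[*p,t]]).round(0).tolist())
a=d['frame'][185:305,165:300];b=c['frame']
cv2.imwrite('pics/s1c.png',cv2.resize(a,None,fx=5,fy=5,interpolation=cv2.INTER_CUBIC))
cv2.imwrite('pics/w64b.png',cv2.resize(b,(768,576)))
"
```

```text
t 60.45 p [0.5359 0.0487 0.2087] xax [ 0.2    0.98  -0.002] zax [-0.002 -0.001 -1.   ] F [ 0.7 -1.2 -0.1] w 0.596 q [-0.1   0.01  1.93 -0.    1.2  -1.47]
t 60.65 p [0.5351 0.0491 0.2062] xax [ 0.204  0.979 -0.002] zax [-0.006 -0.    -1.   ] F [ 0.   0.2 -0.7] w 0.6 q [-0.1   0.01  1.94 -0.    1.2  -1.46]
(array([0.62027142, 0.3135464 ]), 44, np.float64(0.0002454149275701589)) (array([0.61943758, 0.31188327]), 24, np.float64(0.00018984358879025123))
[[212.0, 280.0], [212.0, 271.0], [210.0, 254.0]]
(array([0.60320922, 0.23815232]), 42, np.float64(0.0002405867045722522)) (array([0.60286472, 0.23553587]), 50, np.float64(0.00029923601981780845))
[[230.0, 259.0], [230.0, 250.0], [229.0, 237.0]]
(array([0.58996804, 0.17026359]), 42, np.float64(0.00023340005591603388)) (array([0.58971234, 0.16811987]), 47, np.float64(0.0003389300685339054))
[[243.0, 242.0], [243.0, 234.0], [243.0, 224.0]]
```

View pics/s1c.png

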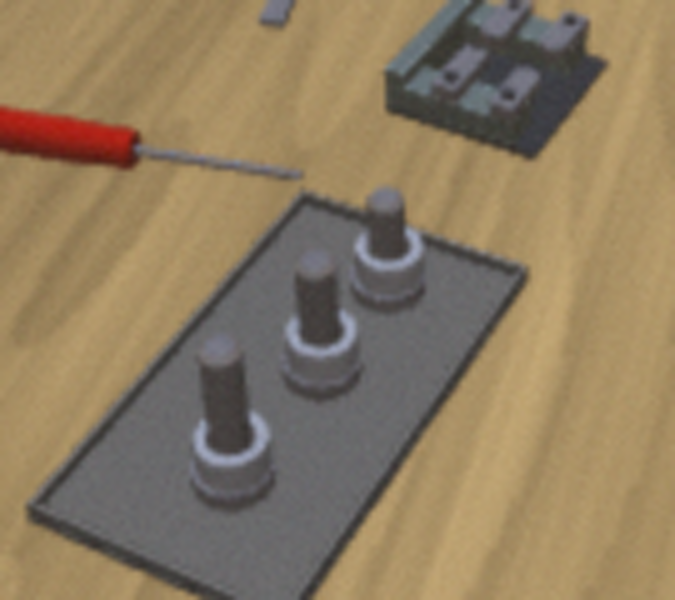

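View pics/w64b.png

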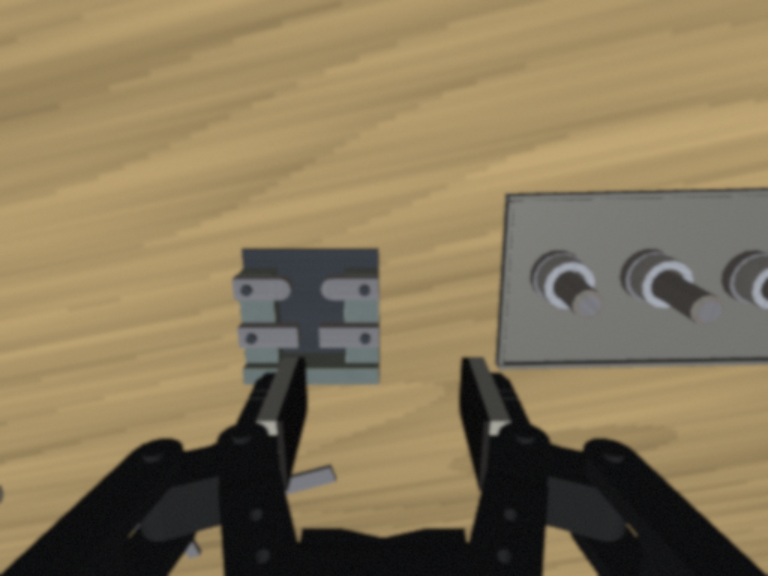

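All three pins stand upright in the tray with their sleeves down on the flanges, and the bystanders have not moved. In the side crop the pins are near (220,420), (320,320) and (388,245). The arm is well clear of everything, so I am handing in.

```bash
python3 -c "
from station import env
print(env.sign_off())"
```

```text
the job is handed in; nothing more can be done
None
```

The job is handed in. All three pins were present and were checked in the order long, mid, short. Each passed the go gap with almost no side force. The no-go gap then stopped each one with its axis about 4 to 4.5 mm before the gauge origin (nominal 4 mm), at about 5 to 6 N. I drew each pin back out, stood it in the grey tray and lowered one sleeve over it. One sleeve had been knocked about 4 cm aside partway through, so I found it again by camera before picking it up.

**Last checks:** in the final side and wrist pictures all three pins stand upright, with sleeves that look seated on the flanges. I did not press the sleeves down to confirm. The gripper was open and well clear, and the run took about 61 s.
- **Sleeve position:** the side and wrist cameras disagree by about 1.5 to 2.5 mm on the sleeve centres. That is roughly the calibration tolerance.
- **Hard contact:** the long pin met the tray floor at about 33 N when I set it down. The mid and short pins touched down at under 5 N.
- **Bystanders:** the screwdriver and caliper looked unmoved in the last pictures. The oil bottle is out of view there, but the arm did not go near it.

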